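Load the wire desk caddy and hang it on the rail hook

TASK

Clear the loose stationery off the desk: put whichever of the stapler, hole punch, tape dispenser, highlighter and box of staples are lying out into the wire caddy while it stands on the desk. Once everything is in, lift the caddy by its fold-up handle and hang it by that handle over both prongs of the double hook on the desk rail, so that it hangs level, free and still with everything in it. Leave the mouse, pen pot, bottle and roll of tape that stand around them where they are.

Things in the scene. Friction and masses are not known exactly. Their poses are not given: they have to be found in the camera images.
- caddy: Open basket of dark steel wire, 145 mm (its x) by 250 mm (y) by 85 mm high (z up), wall and floor 5 mm thick, inside 137 by 242 mm; 340 g with handle. Origin: centre of its underside. Its wire handle (bail) pivots at the middles of the two short end walls, 78 mm above the underside; at the start it lies folded out level beyond the +x long side, the crossbar parallel to y.
- bail (a joint): Angle of the caddy's handle about its pivots, rad: 0 folded out level over the caddy's +x side (a stop holds it there; crossbar 112 mm from the pivot line, 35 mm clear of the wall), 1.57 straight up, 3.14 folded out level over the -x side. It swings freely and falls back when let go.
- handle (a point): Middle of the handle's crossbar: a black grip sleeve, 14 mm in diameter, 66 mm long, that spins freely on the wire, so the caddy keeps itself level under a fixed grip. Either side of the sleeve the crossbar is bare 7 mm wire for another 57 mm, which goes on the prongs. y: along the crossbar. With the handle straight up it is 190 mm above the caddy's underside.
- hook (a point): Midway between the hook's two prongs, level with the top of their wire at its lowest dip, 250 mm above the desk, where the crossbar comes to rest. Prongs: 8 mm steel wire, 55 mm either side along y, pointing along -x, roughly at the robot. From the dip they rise to upturned tips 30 mm further out in -x, tops 26 mm above this point. z: up.
- rail: Desk accessory rail, fixed: an aluminium slat 400 mm long, 12 mm thick, 224 to 268 mm above the desk, on two posts 340 mm apart, the double hook in its middle. Origin: on the desk under the slat's middle; x: away from the hook side, y: along the slat. The slat's face is 89 mm (the hook plate 83 mm) behind the dip; the prongs climb 10 mm on the way back to it. Nothing stands under the hook.
- stapler: Small black desk stapler, 112 mm long, 28 mm wide (upper arm 26 mm), 49 mm high at the nose (+x end), 43 mm at the back, 110 g. The back third is solid; towards the nose there is a gap between base and arm. Lies flat with its underside down at the start; origin: centre of the underside; x: along its length, z: up. May be absent.
- punch: Two-hole paper punch, grey base 100 by 38 mm, steel lever on top 34 mm wide, 51 mm high at the -x end and 47 mm at the +x end, 120 g. Lies flat with its underside down at the start; origin: centre of the underside; x: along its length, z: up. May be absent.
- tape: Tape dispenser, grey plastic, 105 mm long, 36 mm wide; cutter end (+x) 40 mm high, over the tape roll (16 mm to -x of the middle) 55 mm high, 100 g. Lies flat with its underside down at the start; origin: centre of the underside; x: along its length, z: up. May be absent.
- highlighter: Flat-bodied highlighter pen, 112 mm long, 22 mm wide, 16 mm thick, 30 g. Lies flat with its underside down at the start; origin: centre of the underside; x: along its length, z: up. May be absent.
- staples: Closed carton of staples, 95 mm long, 38 mm wide, 30 mm high, 80 g. Lies flat with its underside down at the start; origin: centre of the underside; x: along its length, z: up. May be absent.
- mouse: Computer mouse, black, 105 by 58 by 34 mm, stands among the stationery. To be left alone. Origin: centre of the underside.
- penpot: Dark pen pot with pens, 82 mm wide, 100 mm high (pens to 165 mm), to be left alone.
- bottle: Metal drinking bottle, 66 mm wide, 190 mm high, to be left alone.
- tape_roll: Roll of tape lying flat, 68 mm wide, 22 mm high, to be left alone.

How it is judged:
On the way, in this order (a step that is already met when the one before it is completed fails the run):
1. every piece of stationery lies in the caddy while the caddy stands on the desk (x of stapler in the frame of caddy between -0.075 and 0.075 m and y of stapler in the frame of caddy between -0.128 and 0.128 m and z of stapler in the frame of caddy between -0.01 and 0.1 m and x of punch in the frame of caddy between -0.075 and 0.075 m and y of punch in the frame of caddy between -0.128 and 0.128 m and z of punch in the frame of caddy between -0.01 and 0.1 m and x of tape in the frame of caddy between -0.075 and 0.075 m and y of tape in the frame of caddy between -0.128 and 0.128 m and z of tape in the frame of caddy between -0.01 and 0.1 m and x of highlighter in the frame of caddy between -0.075 and 0.075 m and y of highlighter in the frame of caddy between -0.128 and 0.128 m and z of highlighter in the frame of caddy between -0.01 and 0.1 m and x of staples in the frame of caddy between -0.075 and 0.075 m and y of staples in the frame of caddy between -0.128 and 0.128 m and z of staples in the frame of caddy between -0.01 and 0.1 m and height (world z) of caddy below 0.015 m and angle between caddy's own z axis and vertical below 0.15 rad), for 0.2 s.
2. the caddy hangs by its handle on both prongs with everything in it (x of stapler in the frame of caddy between -0.075 and 0.075 m and y of stapler in the frame of caddy between -0.128 and 0.128 m and z of stapler in the frame of caddy between -0.01 and 0.1 m and x of punch in the frame of caddy between -0.075 and 0.075 m and y of punch in the frame of caddy between -0.128 and 0.128 m and z of punch in the frame of caddy between -0.01 and 0.1 m and x of tape in the frame of caddy between -0.075 and 0.075 m and y of tape in the frame of caddy between -0.128 and 0.128 m and z of tape in the frame of caddy between -0.01 and 0.1 m and x of highlighter in the frame of caddy between -0.075 and 0.075 m and y of highlighter in the frame of caddy between -0.128 and 0.128 m and z of highlighter in the frame of caddy between -0.01 and 0.1 m and x of staples in the frame of caddy between -0.075 and 0.075 m and y of staples in the frame of caddy between -0.128 and 0.128 m and z of staples in the frame of caddy between -0.01 and 0.1 m and x of handle in the frame of hook between -0.03 and 0.09 m and y of handle in the frame of hook between -0.05 and 0.05 m and z of handle in the frame of hook between -0.008 and 0.03 m and height (world z) of caddy above 0.04 m and angle between caddy's own z axis and vertical below 0.3 rad and contact force between rail and caddy above 1.5 N and linear speed of caddy below 0.08 m/s), for 0.5 s.
At the end, for the whole second after the job is handed in: All stationery present lies in the caddy (below 100 mm above its underside), and the caddy hangs by its crossbar on both prongs: crossbar middle within 50 mm sideways of the hook, at most 30 mm above the dip, caddy over 40 mm off the desk, tilt under 0.3 rad, at rest (all of step 2); the robot touches nothing.
It fails at once if the mouse, pen pot, bottle or roll of tape is shoved more than 60 mm from its place or knocked over (distance of any of mouse, penpot, bottle, tape_roll from where it was at the start of the episode above 0.06 m or angle between any of mouse, penpot, bottle, tape_roll's own z axis and vertical above 0.8 rad).
Of stapler, punch, tape, highlighter, staples only 3 to 5 are there at a start; the rules pass over those that are not, and their reading is None.
At some moment in a run one of stapler, punch, tape, highlighter, staples, caddy may be knocked a few centimetres aside while the robot is not near it.
Once in a run the grip may slacken for a moment while it holds something.
It also fails if it takes over 210 s, if anything falls off the work surface, if the arm or the gripper's body presses on something with over 40 N, if the wrist force passes 120 N, or if a joint passes its speed limit or range.

ROBOT

A 7-joint arm with a two-finger parallel gripper is mounted at the origin on the work surface. World frame = base frame: x ahead of the robot, y to its left, z up, the work surface at z = 0. Lengths are in m, angles in rad, forces in N, time in s.
With the tool pointing down it reaches from about 0.4 to 0.85 m from the base axis. Payload 10.4 kg.
Tool frame: the origin (TCP) lies between the finger pads; the fingertips stand 11 mm ahead of it and the grasp point (between the pads) lies 8 mm behind it; x points along the fingers, y is the direction in which the jaws open and shut, and the axes are right-handed (so a half turn about x gives the same grasp; the last joint's range is limited). The gripper opens to 87 mm and grips with 3 to 60 N. Pads are 19 mm wide; open, the fingers measure 117 mm over their backs; the gripper's body (75 mm by 190 mm) begins 51 mm behind the grasp point.
Start: joints at [-1.248, 0.332, -0.065, 1.46, 0.022, 1.35, -0.088], TCP at [0.212, 0.588, 0.234] pointing down, gripper open.
Joint ranges: [-2.6, 2.6], [-0.5, 2.12], [-1.47, 1.34], [0.16, 2.42], [-1.27, 4.41], [0.06, 2.06], [-2.6, 2.6]. Speed limits (rad/s): [2.22, 2.22, 2.79, 2.79, 3.14, 3.14, 3.14].

INTERFACE

Orientations are given as a unit quaternion [x, y, z, w].
In Python, from bench import r, cams, ticket gives the robot as it stands. The module is installed in compiled form; this text tells all that it offers.
- The arm moves only by the tool drive_tool, never from a script. Its argument "moves" is text: rows parted by semicolons, each of 5 numbers parted by spaces: the shift along the world's x, y, z in m, then the turn about the world's z in degrees, then the closure, from 0 (fully open) to 1 (shut). In form: x y z twist grip; .... A call has 1 to 20 rows; each row shifts and turns the commanded pose from where the row before left it; what a row does not reach is not made up. A row lasts 1/8 s, in which the tool goes at most 62.5 mm and 10.7 degrees, less where a joint would pass 70% of its speed; a pose out of reach is approached as far as the arm can. A call is refused whole if a number of a shift passes 0.0625 or a number of a turn 10.7, either way. A call with a gripper value outside its range is refused whole. The fingers move at their own pace and stop on an object; "newtons" is the grip in N (left out, the last holds). Time passes only in rows, so rows that do not move let the fingers close. It gives the time, the measured TCP pose, the force and the opening at its end, in the units of the state.
- r.read_state(): the state, without advancing time (a new reading comes with each control period).
- cams.camera(name): name is "scene" or "top"; returns a dict with "color" (384x512x3 uint8, red, green, blue), "fx", "fy", "cx", "cy" (pixels), "extrinsics" (4x4, takes a point from camera to world coordinates). Camera axes: x right, y down, z forward; pixel columns grow to the right and rows downward; lengths in m; the calibration is good to about 2 mm. A picture is of the moment at which its call begins. There is no depth.
- ticket.close_job(): hands the job in, once; it reports no verdict.
The state is a dict: "time": time; "joint_positions": joint angles; "joint_vel": joint speeds; "joint_torque": joint torques, N m; "ee_pos": TCP position; "eef_rot": TCP orientation; "ft_force": force on the tool from outside, world axes, zero at the start; "torque": the same for the moment, N m; "width": finger opening in m.
Only numpy, scipy, OpenCV 4.12 (cv2) and the standard library are available. Lean on these libraries where they do the work, as an engineer would, in place of code of your own. Each camera call takes 0.05 s, during which the arm holds its last target.

## Working session

There is one attempt and no reset: what is moved stays moved. The work goes in short steps, Python scripts to look and compute and a tool call to move; the robot and the scene stay as the last step left them, time stands still between calls to the robot, and variables do not carry over. Pictures are saved under pics/ and viewed, and the job is handed in when it is done.

Besides the shell and the picture viewer there is one more tool, called after "Emit:" in YAML: its name, and indented under it one key for each argument. drive_tool: Moves the arm, as the interface text tells. Its arguments: {"type":"object","properties":{"moves":{"type":"string"},"newtons":{"type":"number"}},"required":["moves"]}

```bash
mkdir -p pics
cat > h.py <<'E'
import numpy as np, cv2
from bench import r, cams, ticket
def snap(n,tag):
    c=cams.camera(n); cv2.imwrite(f'pics/{tag}_{n}.png',c['color'][:,:,::-1]); return c
def ray(c,u,v):
    E=np.array(c['extrinsics']); d=E[:3,:3]@np.array([(u-c['cx'])/c['fx'],(v-c['cy'])/c['fy'],1]); return E[:3,3],d
def onz(c,u,v,z):
    o,d=ray(c,u,v); return o+d*(z-o[2])/d[2]
def proj(c,p):
    E=np.array(c['extrinsics']); q=E[:3,:3].T@(np.array(p)-E[:3,3]); return np.array([c['fx']*q[0]/q[2]+c['cx'],c['fy']*q[1]/q[2]+c['cy']])
E
python3 - <<'E'
from h import *
for n in('scene','top'):
    c=snap(n,'a'); print(n,c['fx'],c['fy'],c['cx'],c['cy'],np.round(c['extrinsics'],3).tolist())
    cv2.imwrite(f'pics/a_{n}_b.png',cv2.resize(c['color'][:,:,::-1],(800,600),interpolation=cv2.INTER_CUBIC))
print(r.read_state())
E
```

```text
scene 417.1283360711923 417.1283360711923 260.70907570068186 182.01458774308796 [[-0.487, 0.678, -0.55, 1.131], [0.873, 0.371, -0.315, 0.314], [-0.009, -0.634, -0.773, 0.972], [0.0, 0.0, 0.0, 1.0]]
top 441.83717533450596 441.83717533450596 251.21423377728286 188.80588963852225 [[0.099, -0.973, 0.208, 0.341], [-0.995, -0.097, 0.02, -0.028], [0.001, -0.209, -0.978, 1.357], [0.0, 0.0, 0.0, 1.0]]
{'time': 0.1, 'joint_positions': array([-1.24759816,  0.3328434 , -0.06469862,  1.46084924,  0.02162808,
        1.3498801 , -0.08847878]), 'joint_vel': array([ 3.90320935e-04, -1.29681611e-03,  9.48656099e-05, -8.92733611e-04,
       -1.26508773e-03,  7.08531695e-04, -1.42480642e-03]), 'joint_torque': array([ 1.81909443e-03, -6.24540639e+01,  2.48279149e-02, -3.90718067e+01,
       -6.14891388e-02,  3.66915890e-02,  2.91687331e-05]), 'ee_pos': array([0.21174436, 0.58769501, 0.23281567]), 'eef_rot': array([ 0.12118288,  0.69661522, -0.12208541,  0.69651783]), 'ft_force': array([-0.06702962,  0.21515302,  0.02102577]), 'torque': array([-0.00341139, -0.00926338,  0.0041919 ]), 'width': 0.08700394825874119}
```

View pics/a_scene_b.png

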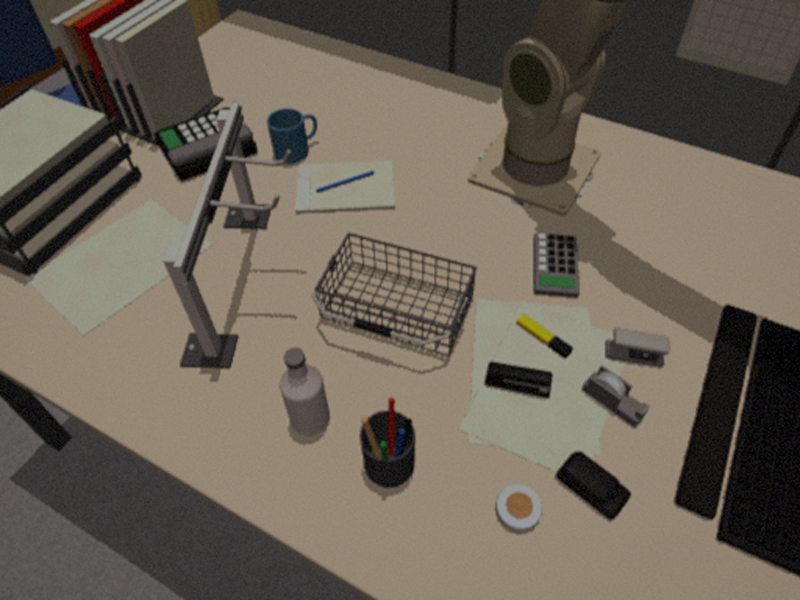

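View pics/a_top_b.png

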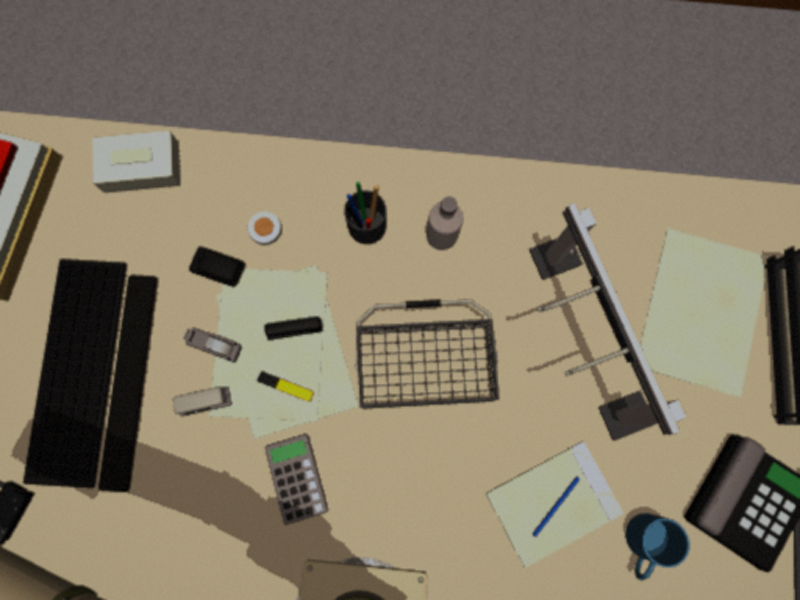

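Run:
```python
import cv2
t=cv2.imread('pics/a_top.png');s=cv2.imread('pics/a_scene.png')
cv2.imwrite('pics/a_tc.png',cv2.resize(t[150:280,100:230],(800,800),interpolation=cv2.INTER_CUBIC)[:,:][:600])
cv2.imwrite('pics/a_sc.png',cv2.resize(s[190:340,300:430+20],(600,600),interpolation=cv2.INTER_CUBIC))
cv2.imwrite('pics/a_tcad.png',cv2.resize(t[120:270,220:420],(800,600),interpolation=cv2.INTER_CUBIC))
cv2.imwrite('pics/a_trail.png',cv2.resize(t[120:285,320:440],(436,600),interpolation=cv2.INTER_CUBIC))
```

```text
(no output)
```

View pics/a_tc.png

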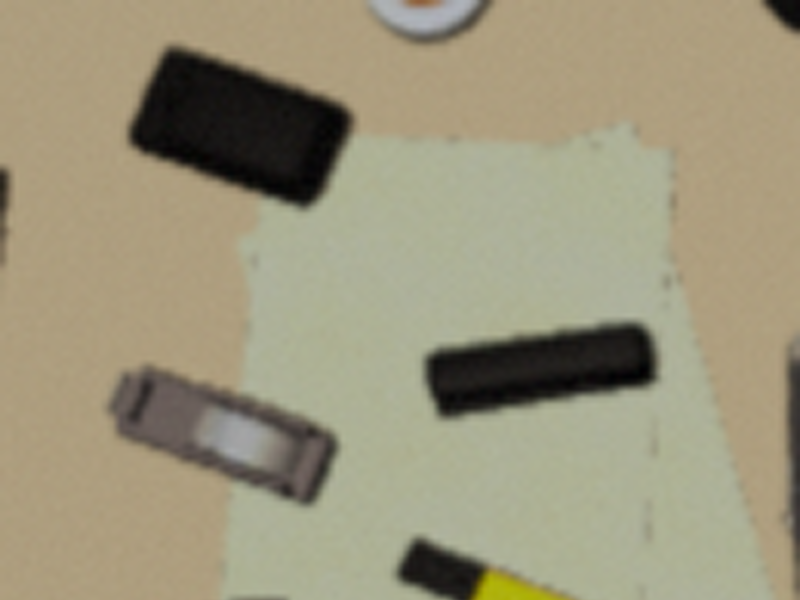

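View pics/a_sc.png

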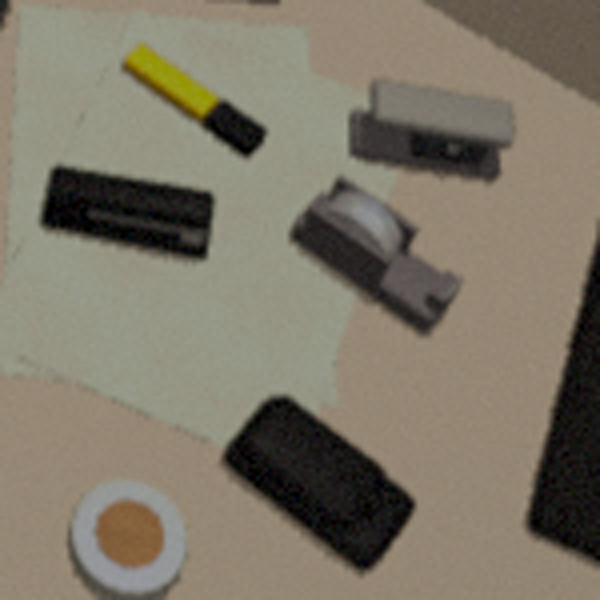

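View pics/a_tcad.png

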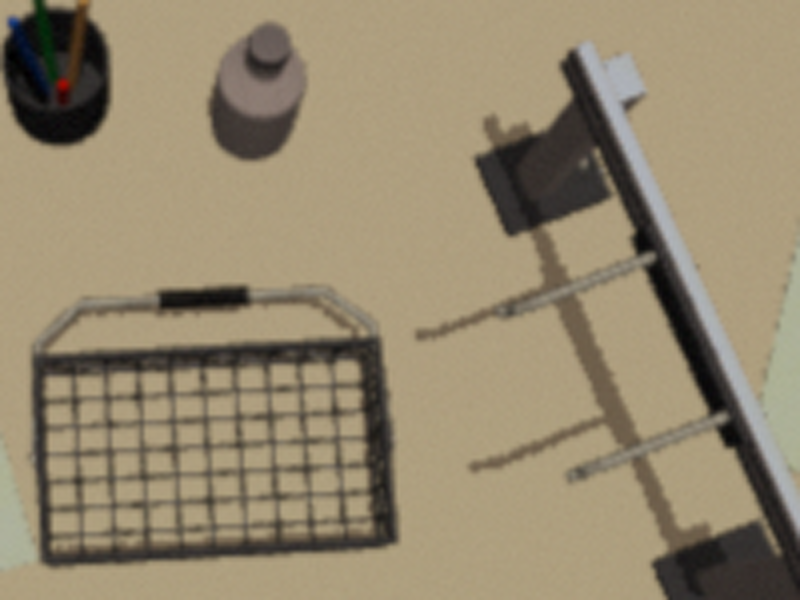

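View pics/a_trail.png

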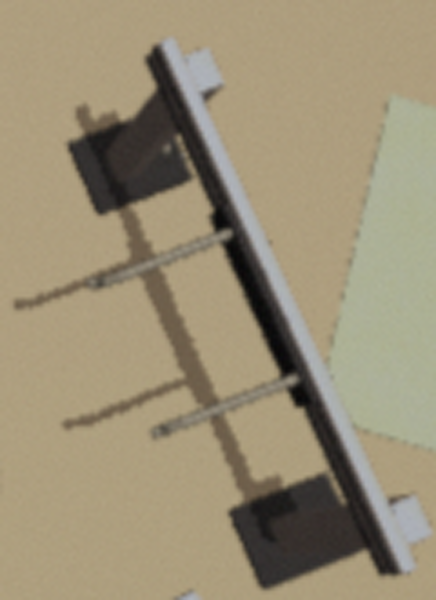

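Run:
```python
from h import *
from scipy.spatial.transform import Rotation as R
c=snap('top','b'); s=snap('scene','b')
T=lambda x,y:(220+(x+.5)/4-.5,120+(y+.5)/4-.5)
print('tips',[onz(c,*T(*p),.27).round(3).tolist() for p in((508,311),(575,476))])
print('bases',[onz(c,*T(*p),.256).round(3).tolist() for p in((652,257),(728,414))])
print('sleeve',[onz(c,*T(*p),.078).round(3).tolist() for p in((160,299),(248,296))])
print('caddy rim cor',[onz(c,*T(*p),.085).round(3).tolist() for p in((36,357),(378,341),(396,541),(46,562))])
print('slat',[onz(c,*T(*p),.268).round(3).tolist() for p in((580,47),)])
hsv=cv2.cvtColor(c['color'],cv2.COLOR_RGB2HSV)
print('bk',hsv[245,60*1],hsv[206,191],hsv[256,130], hsv[220,136])
cam=c['color'].astype(int)
m=((hsv[:,:,2]<110)).astype(np.uint8)*255
m|=cv2.inRange(hsv,(22,150,80),(35,255,255))
# grey: b close to r
m|=(((cam[:,:,0]-cam[:,:,2])<22)&(hsv[:,:,1]<60)).astype(np.uint8)*255
cv2.imwrite('pics/b_m.png',m)
cs,_=cv2.findContours(m,cv2.RETR_EXTERNAL,cv2.CHAIN_APPROX_NONE)
for k in cs:
    if cv2.contourArea(k)>150:
        (u,v),wh,a=cv2.minAreaRect(k)
        if 90<u<330 and 110<v<300:
            b=cv2.boxPoints(((u,v),wh,a)); P=np.array([onz(c,*q,.025)[:2] for q in b]); e=[P[1]-P[0],P[2]-P[1]]
            e.sort(key=np.linalg.norm); print((round(u),round(v)),P.mean(0).round(3),[round(float(np.linalg.norm(x)),3) for x in e],'long dir deg',round(float(np.degrees(np.arctan2(e[1][1],e[1][0])))%180,1))
q=r.read_state()['eef_rot'];print(R.from_quat(q).as_matrix().round(3))
```

```text
tips [[0.575, -0.245, 0.27], [0.475, -0.292, 0.27]]
bases [[0.622, -0.338, 0.256], [0.526, -0.389, 0.256]]
sleeve [[0.599, -0.028, 0.078], [0.608, -0.092, 0.078]]
caddy rim cor [[0.546, 0.058, 0.085], [0.583, -0.189, 0.085], [0.439, -0.212, 0.085], [0.4, 0.035, 0.085]]
slat [[0.754, -0.283, 0.268]]
bk [ 0 30 17] [ 0 20 26] [ 19  44 158] [105   3 153]
(168, 252) [0.41  0.228] [0.156, 0.329] long dir deg 114.4
(137, 221) [0.492 0.334] [0.07, 0.12] long dir deg 51.8
(273, 232) [ 0.499 -0.078] [0.161, 0.274] long dir deg 98.7
(178, 197) [0.577 0.22 ] [0.146, 0.246] long dir deg 84.1
(146, 280) [0.331 0.29 ] [0.456, 0.891] long dir deg 73.0
(139, 170) [0.649 0.354] [0.06, 0.106] long dir deg 74.0
(281, 151) [ 0.756 -0.083] [0.054, 0.067] long dir deg 78.2
(169, 146) [0.738 0.271] [0.063, 0.069] long dir deg 7.6
(234, 137) [0.787 0.072] [0.086, 0.126] long dir deg 5.8
[[-0.     0.339  0.941]
 [-0.001  0.941 -0.339]
 [-1.    -0.001  0.   ]]
```

View pics/b_m.png

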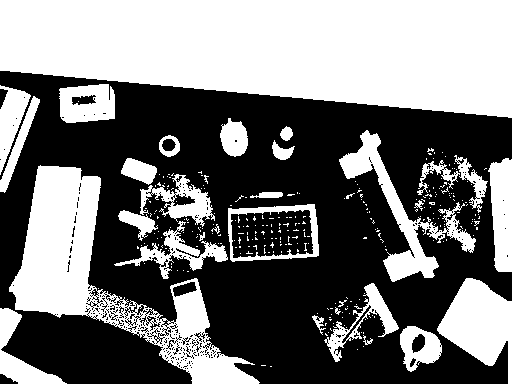

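Run:
```python
from h import *
import pickle
t=cv2.imread('pics/b_top.png')
cv2.imwrite('pics/b_c.png',cv2.resize(t[230:280,100:210],(800,364),interpolation=cv2.INTER_CUBIC))
c=cams.camera('top');pickle.dump(c,open('top.pkl','wb'));pickle.dump(cams.camera('scene'),open('scene.pkl','wb'))
k=800/130
T=lambda x,y:(100+(x+.5)/k-.5,150+(y+.5)/k-.5)
for n,b in dict(stapler=[(428,352),(645,323),(655,380),(440,413)],tape=[(125,365),(335,437),(310,502),(112,420)]).items():
    P=np.array([onz(c,*T(*q),.025)[:2] for q in b]);print(n,P.mean(0).round(3),[np.linalg.norm(P[i]-P[i-1]).round(3) for i in range(4)],np.degrees(np.arctan2(*(P[1]-P[0])[::-1])).round(1))
```

```text
stapler [0.542 0.186] [np.float64(0.031), np.float64(0.108), np.float64(0.029), np.float64(0.107)] -76.6
tape [0.495 0.34 ] [np.float64(0.028), np.float64(0.112), np.float64(0.034), np.float64(0.108)] -103.1
```

View pics/b_c.png

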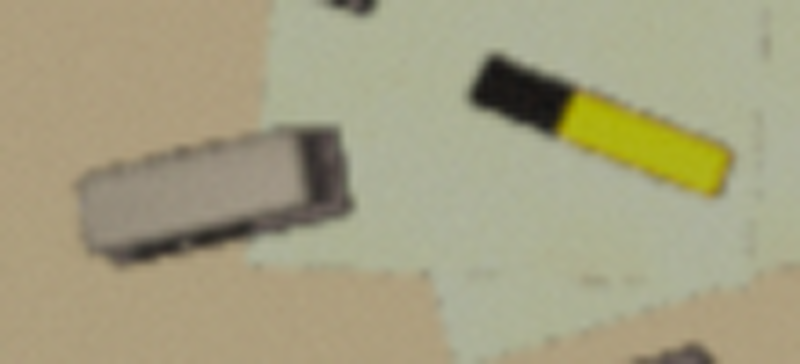

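Run:
```python
from h import *
import pickle
c=pickle.load(open('top.pkl','rb'))
k=800/110
T=lambda x,y:(100+(x+.5)/k-.5,230+(y+.5)/k-.5)
for n,b,z in (('punch',[(78,178),(338,128),(350,208),(110,262)],.025),('lever',[(78,180),(303,128),(310,195),(95,250)],.05),('hl',[(495,55),(733,150),(717,195),(470,97)],.012)):
    P=np.array([onz(c,*T(*q),z)[:2] for q in b]);print(n,P.mean(0).round(3),[np.linalg.norm(P[i]-P[i-1]).round(3) for i in range(4)],np.degrees(np.arctan2(*(P[1]-P[0])[::-1])).round(1))
```

```text
punch [0.384 0.34 ] [np.float64(0.037), np.float64(0.108), np.float64(0.033), np.float64(0.099)] -73.4
lever [0.385 0.343] [np.float64(0.029), np.float64(0.092), np.float64(0.027), np.float64(0.088)] -71.2
hl [0.429 0.189] [np.float64(0.02), np.float64(0.108), np.float64(0.02), np.float64(0.112)] -105.8
```

Emit:
drive_tool:
  moves: "0.033 -0.040 -0.01 -5.7 0.25;0.033 -0.040 -0.01 -5.7 0.25;0.033 -0.040 -0.01 -5.7 0.25;0.033 -0.040 -0.01 -5.7 0.25;0.033 -0.040 -0.01 -5.7 0.25;0.033 -0.040 -0.01 -5.7 0.25;0.033 -0.040 -0.01 -5.7 0.25;0.033 -0.040 -0.01 -5.7 0.25;0.033 -0.040 -0.01 -5.7 0.25;0.033 -0.042 -0.01 -5.7 0.25;0 0 0 0 0.25;0 0 0 0 0.25"
  newtons: 35

```text
time: 1.8
ee_pos: [0.5416, 0.1865, 0.1335]
eef_rot: [0.439, 0.554, -0.439, 0.554]
ft_force: [-0.5, 0.7, -0.2]
width: 0.0653
```

```bash
cat >> h.py <<'E'
from scipy.spatial.transform import Rotation as R
def st():
    s=r.read_state();M=R.from_quat(s['eef_rot']).as_matrix()
    print('t',s['time'],'tcp',s['ee_pos'].round(4),'jaw',np.degrees(np.arctan2(M[1,1],M[0,1])).round(1),'xdown',M[:,0].round(2),'w',round(float(s['width']),4),'F',s['ft_force'].round(1),'q',np.array(s['joint_positions']).round(2))
E
python3 -c "
from h import *
st();snap('top','c');snap('scene','c')"
```

```text
t 1.8 tcp [0.5416 0.1865 0.1335] jaw 13.2 xdown [-0.  0. -1.] w 0.0653 F [-0.5  0.7 -0.2] q [-0.7   0.3   0.35  1.74 -0.11  1.12 -0.09]
```

View pics/c_top.png

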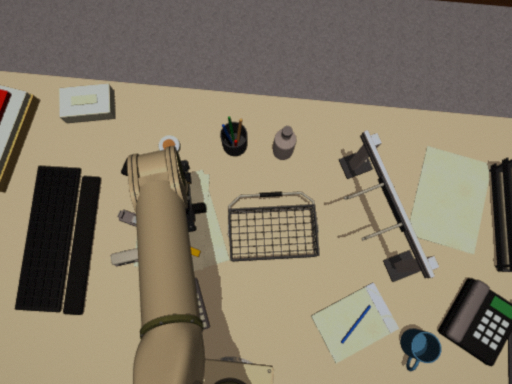

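View pics/c_scene.png

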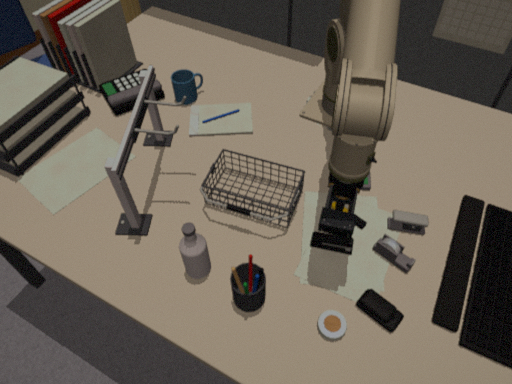

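Emit:
drive_tool:
  moves: "0 0 -0.04 0 0.25;0 0 -0.04 0 0.25;0 0 -0.02 0 0.25;0 0 -0.0115 0 0.25;0 0 0 0 0.25;0 0 0 0 0.9;0 0 0 0 0.9;0 0 0 0 0.9;0 0 0 0 0.9;0 0 0 0 0.9;0 0 0 0 0.9"

```text
time: 3.28
ee_pos: [0.5419, 0.1861, 0.0222]
eef_rot: [0.439, 0.554, -0.439, 0.554]
ft_force: [-0.9, 0.5, 0.5]
width: 0.025
```

```bash
python3 -c "
from h import *
st()"
```

```text
t 3.275 tcp [0.5419 0.1861 0.0222] jaw 13.2 xdown [ 0.  0. -1.] w 0.025 F [-0.9  0.5  0.5] q [-0.67  0.44  0.32  1.83 -0.17  0.9  -0.05]
```

Emit:
drive_tool:
  moves: "0 0 0.03 0 0.9;0 0 0.06 0 0.9;0 0 0.06 5 0.9;-0.006 -0.018 0 8 0.9;-0.006 -0.018 0 8 0.9;-0.006 -0.018 0 8 0.9;-0.006 -0.018 0 8 0.9;-0.006 -0.018 0 8 0.9;-0.006 -0.018 0 8 0.9;-0.006 -0.018 0 8 0.9;-0.006 -0.018 0 8 0.9;-0.006 -0.018 0 8 0.9;-0.008 -0.02 0 8.3 0.9;0 0 0 0 0.9;0 0 0 0 0.9"

```text
time: 5.15
ee_pos: [0.4799, 0.0047, 0.172]
eef_rot: [-0.052, 0.705, 0.052, 0.705]
ft_force: [0.7, 0.7, -1.5]
width: 0.0251
```

```bash
python3 -c "
from h import *
st();snap('top','d');snap('scene','d')"
```

```text
t 5.15 tcp [0.4799 0.0047 0.172 ] jaw 98.4 xdown [-0.  0. -1.] w 0.0251 F [ 0.7  0.7 -1.5] q [-0.44  0.05  0.34  1.93 -0.02  1.16  1.63]
```

View pics/d_top.png

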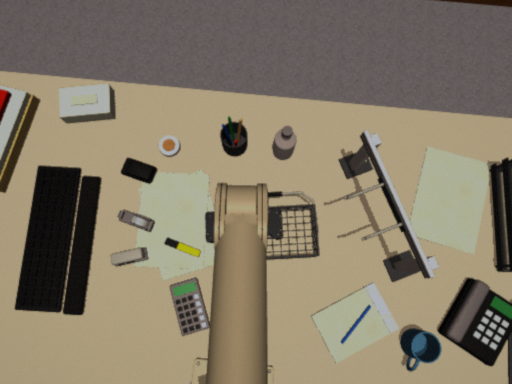

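View pics/d_scene.png

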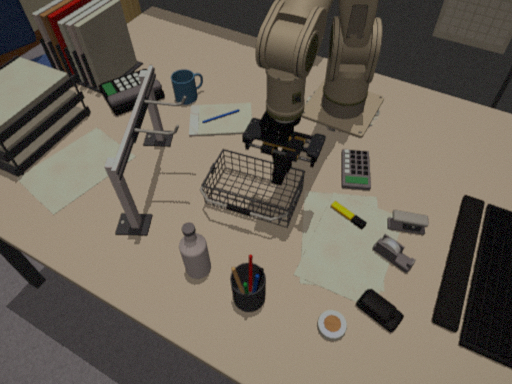

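Emit:
drive_tool:
  moves: "0 0 -0.04 0 0.9;0 0 -0.04 0 0.9;0 0 -0.03 0 0.9;0 0 -0.02 0 0.9;0 0 0 0 0.9"

```text
time: 5.88
ee_pos: [0.4788, 0.0044, 0.0408]
eef_rot: [-0.053, 0.706, 0.052, 0.704]
ft_force: [-1.1, -0.3, -0.4]
width: 0.0254
```

```bash
python3 -c "
from h import *
st();snap('top','e');snap('scene','e')
s=cv2.imread('pics/e_scene.png')
cv2.imwrite('pics/e_c.png',cv2.resize(s[100:240,180:340],(800,700))[:600])"
```

```text
t 5.875 tcp [0.4788 0.0044 0.0408] jaw 98.5 xdown [-0. -0. -1.] w 0.0254 F [-1.1 -0.3 -0.4] q [-0.41  0.23  0.34  2.05 -0.1   0.88  1.7 ]
```

View pics/e_c.png

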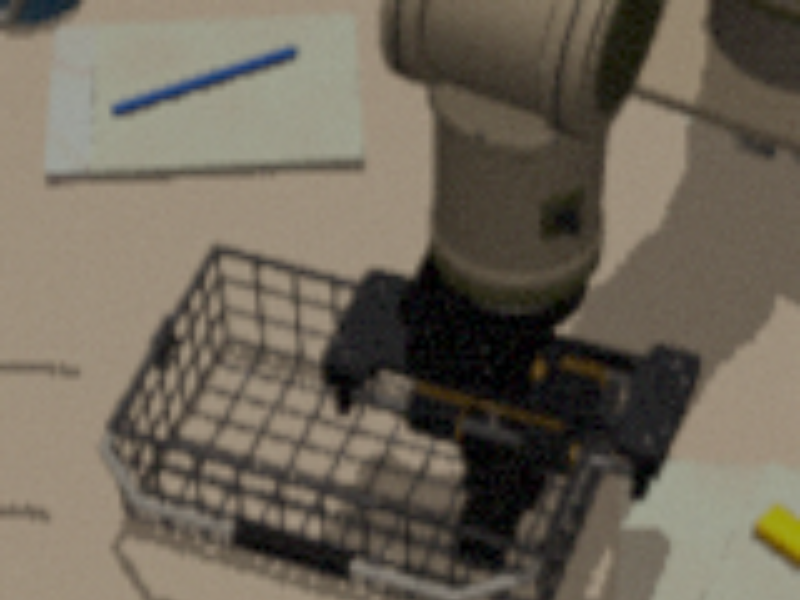

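Emit:
drive_tool:
  moves: "0 0 0 0 0.55;0 0 0 0 0.55;0 0 0 0 0.55;0 0 0.03 0 0.55;0 0 0.05 0 0.5;0 0.015 0.04 -5.5 0.4;0.001 0.029 0 -9 0.25;0.001 0.029 0 -9 0.25;0.001 0.029 0 -9 0.25;0.001 0.029 0 -9 0.25;0.001 0.029 0 -9 0.25;0.001 0.029 0 -9 0.25;0.001 0.029 0 -9 0.25;0.001 0.029 0 -9 0.25;0.001 0.029 0 -9 0.25;0.001 0.029 0 -9 0.25;0.002 0.029 0 -9 0.25;0.004 0.001 0 -7 0.25;0 0 0 0 0.25"

```text
time: 8.35
ee_pos: [0.4959, 0.339, 0.162]
eef_rot: [-0.553, -0.44, 0.553, -0.441]
ft_force: [-0.5, -0.5, 0.3]
width: 0.065
```

```bash
python3 -c "
from h import *
st();snap('top','f');snap('scene','f')"
```

```text
t 8.35 tcp [0.4959 0.339  0.162 ] jaw -13.0 xdown [ 0. -0. -1.] w 0.065 F [-0.5 -0.5  0.3] q [-0.9   0.33  0.28  1.64 -0.1   1.19 -0.83]
```

View pics/f_top.png

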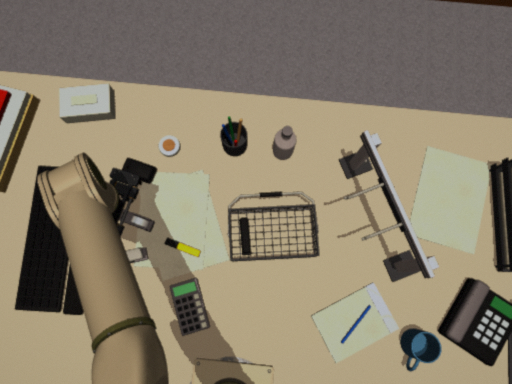

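View pics/f_scene.png

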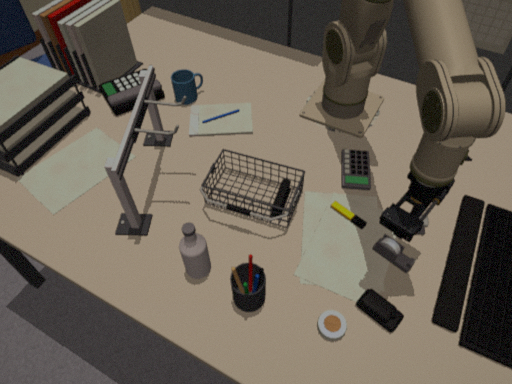

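Emit:
drive_tool:
  moves: "0 0 -0.05 0 0.25;0 0 -0.05 0 0.25;0 0 -0.025 0 0.25;0 0 -0.015 0 0.25;0 0 0 0 0.25;0 0 0 0 0.9;0 0 0 0 0.9;0 0 0 0 0.9;0 0 0 0 0.9;0 0 0 0 0.9;0 0 0.02 0 0.9;0 0 0.06 0 0.9;0 0 0.06 0 0.9;0 0 0 0 0.9"

```text
time: 10.2
ee_pos: [0.4985, 0.3405, 0.1687]
eef_rot: [0.557, 0.44, -0.55, 0.44]
ft_force: [0.0, 0.4, -1.3]
width: 0.0357
```

```bash
python3 -c "
from h import *
st();snap('scene','g')
s=cv2.imread('pics/g_scene.png')
cv2.imwrite('pics/g_c.png',cv2.resize(s[140:300,300:460],(600,600)))"
```

```text
t 10.2 tcp [0.4985 0.3405 0.1687] jaw -13.0 xdown [ 0.01  0.01 -1.  ] w 0.0357 F [ 0.   0.4 -1.3] q [-0.91  0.32  0.28  1.63 -0.1   1.19 -0.83]
```

View pics/g_c.png

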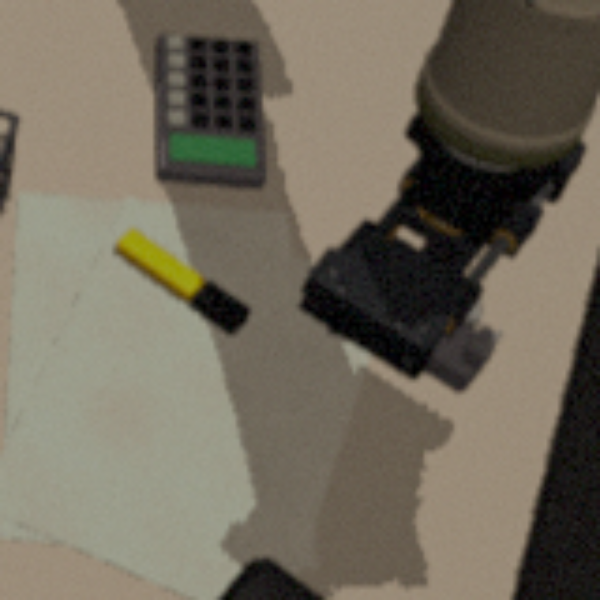

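Emit:
drive_tool:
  moves: "-0.0006 -0.03 0 8.6 0.9;-0.0006 -0.03 0 8.6 0.9;-0.0006 -0.03 0 8.6 0.9;-0.0006 -0.03 0 8.6 0.9;-0.0006 -0.03 0 8.6 0.9;-0.0006 -0.03 0 8.6 0.9;-0.0006 -0.03 0 8.6 0.9;-0.0006 -0.03 0 8.6 0.9;-0.0006 -0.03 0 8.6 0.9;-0.0006 -0.03 0 8.6 0.9;-0.0006 -0.03 0 8.6 0.9;-0.0006 -0.03 0 8.6 0.9;-0.0006 -0.03 0 8.3 0.9;0 0 0 0 0.9;0 0 0 0 0.9"

```text
time: 12.12
ee_pos: [0.4875, -0.0504, 0.1615]
eef_rot: [-0.052, 0.706, 0.052, 0.705]
ft_force: [-0.0, -0.5, -0.7]
width: 0.0352
```

```bash
python3 -c "
from h import *
st();snap('scene','i');snap('top','i')
s=cv2.imread('pics/i_scene.png')
cv2.imwrite('pics/i_c.png',cv2.resize(s[100:240,180:340],(685,600)))"
```

```text
t 12.125 tcp [ 0.4875 -0.0504  0.1615] jaw 98.4 xdown [-0.  0. -1.] w 0.0352 F [-0.  -0.5 -0.7] q [-0.36  0.09  0.39  1.92 -0.04  1.14  1.76]
```

View pics/i_c.png

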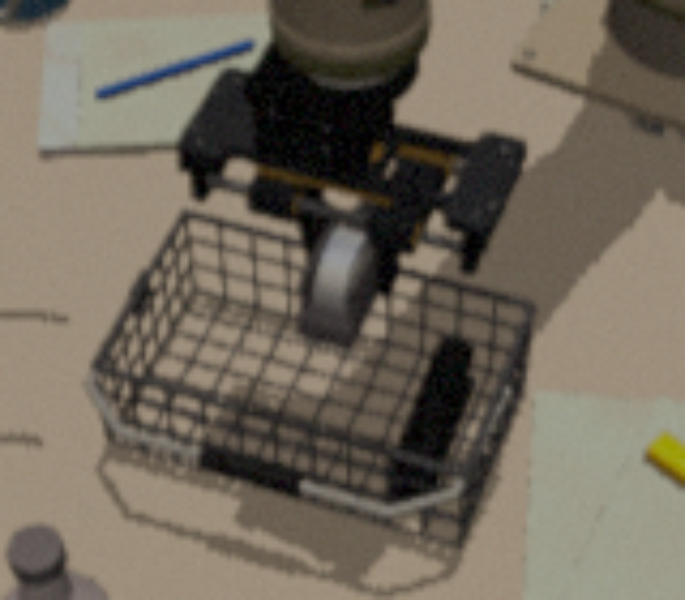

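View pics/i_top.png

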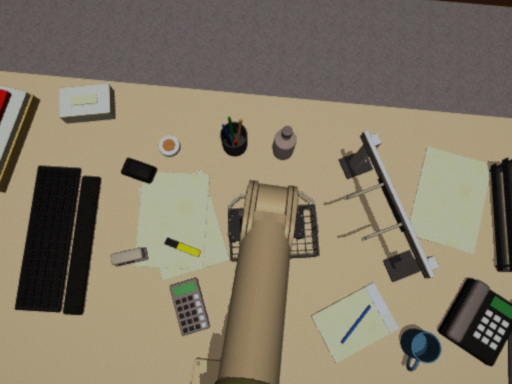

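Emit:
drive_tool:
  moves: "0 0 -0.04 0 0.9;0 0 -0.04 0 0.9;0 0 -0.02 0 0.9;0 0 -0.015 0 0.9;0 0 0 0 0.9;0 0 0 0 0.5;0 0 0 0 0.5;0 0 0 0 0.5;0 0 0.03 0 0.5;0 0 0.05 0 0.5;0 0 0.04 0 0.4;0 0 0 0 0.3"

```text
time: 13.72
ee_pos: [0.49, -0.051, 0.1704]
eef_rot: [-0.052, 0.703, 0.052, 0.707]
ft_force: [-0.3, 0.9, -0.7]
width: 0.0554
```

```bash
python3 -c "
from h import *
st();snap('scene','j')
s=cv2.imread('pics/j_scene.png')
cv2.imwrite('pics/j_c.png',cv2.resize(s[100:240,180:340],(685,600)))"
```

```text
t 13.725 tcp [ 0.49   -0.051   0.1704] jaw 98.5 xdown [ 0.01  0.   -1.  ] w 0.0554 F [-0.3  0.9 -0.7] q [-0.37  0.08  0.4   1.91 -0.03  1.16  1.76]
```

View pics/j_c.png

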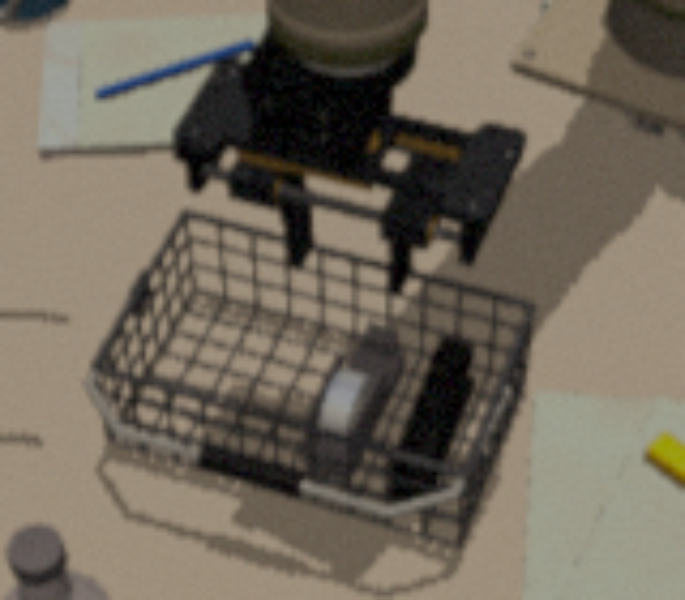

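Emit:
drive_tool:
  moves: "-0.008 0.03 0 -6.2 0.25;-0.008 0.03 0 -6.2 0.25;-0.008 0.03 0 -6.2 0.25;-0.008 0.03 0 -6.2 0.25;-0.008 0.03 0 -6.2 0.25;-0.008 0.03 0 -6.2 0.25;-0.008 0.03 0 -6.2 0.25;-0.008 0.03 0 -6.2 0.25;-0.008 0.03 0 -6.2 0.25;-0.008 0.03 0 -6.2 0.25;-0.008 0.03 0 -6.2 0.25;-0.008 0.03 0 -6.2 0.25;-0.008 0.031 0 -6.4 0.25;0 0 -0.04 0 0.25;0 0 0 0 0.25"

```text
time: 15.65
ee_pos: [0.3821, 0.3382, 0.1236]
eef_rot: [0.414, 0.571, -0.42, 0.571]
ft_force: [0.5, -0.5, 0.6]
width: 0.0653
```

```bash
python3 -c "
from h import *
st();snap('scene','k');snap('top','k')
s=cv2.imread('pics/k_scene.png')
cv2.imwrite('pics/k_c.png',cv2.resize(s[140:300,300:460],(600,600)))"
```

```text
t 15.65 tcp [0.3821 0.3382 0.1236] jaw 17.7 xdown [-0.   -0.01 -1.  ] w 0.0653 F [ 0.5 -0.5  0.6] q [-0.84  0.18  0.03  1.89 -0.01  1.08 -0.5 ]
```

View pics/k_c.png

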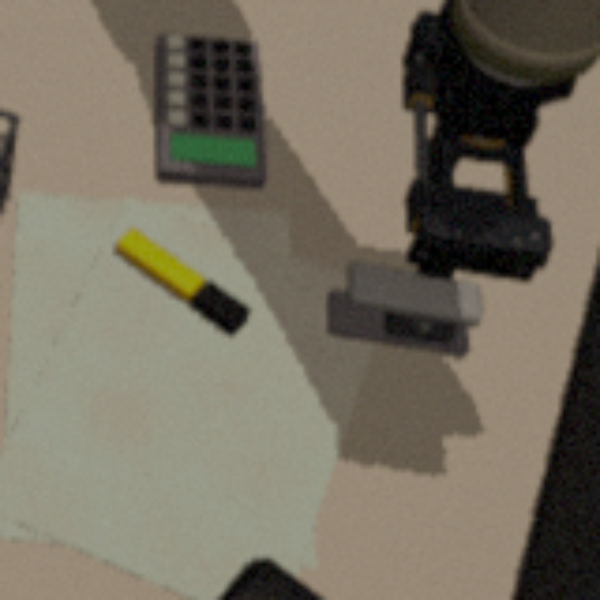

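View pics/k_top.png

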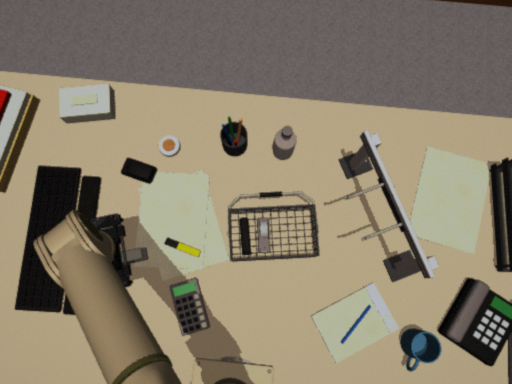

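```bash
python3 -c "
from h import *
import pickle
s=pickle.load(open('scene.pkl','rb'))
for z in(.0,.025,.05,.112): print(z,((proj(s,[.383,.34,z])-[300,140])*3.75).round(), proj(s,[.383,.34,z]).round(1))
k=3.75
T=lambda x,y:(300+(x+.5)/k-.5,140+(y+.5)/k-.5)
for p in ((330,330),(465,355),(333,290)):print('base',onz(s,*T(*p),0 if p!=(333,290) else .012).round(3))
for p in ((350,262),(345,300),(480,280),(473,325)):print('lever',onz(s,*T(*p),.05 if p in((350,262),(480,280)) else .036).round(3))
"
```

```text
0.0 [389. 318.] [403.7 224.9]
0.025 [398. 299.] [406.  219.8]
0.05 [407. 279.] [408.5 214.5]
0.112 [431. 227.] [414.9 200.6]
base [0.413 0.304 0.   ]
base [0.387 0.396 0.   ]
base [0.387 0.295 0.012]
lever [0.387 0.299 0.05 ]
lever [0.41  0.306 0.036]
lever [0.358 0.385 0.05 ]
lever [0.387 0.392 0.036]
```

Emit:
drive_tool:
  moves: "0 0.002 -0.04 0 0.25;0 0 -0.035 0 0.25;0 0 -0.021 0 0.25;0 0 0 0 0.25;0 0 0 0 0.9;0 0 0 0 0.9;0 0 0 0 0.9;0 0 0 0 0.9;0 0 0 0 0.9;0 0 0.02 0 0.9;0 0 0.06 0 0.9;0 0 0.06 0 0.9;0 0 0 0 0.9"

```text
time: 17.38
ee_pos: [0.3858, 0.3439, 0.1757]
eef_rot: [0.42, 0.571, -0.414, 0.571]
ft_force: [0.8, 0.3, -1.5]
width: 0.0359
```

```bash
python3 -c "
from h import *
st();snap('scene','l')
s=cv2.imread('pics/l_scene.png')
cv2.imwrite('pics/l_c.png',cv2.resize(s[140:300,300:460],(600,600)))"
```

```text
t 17.375 tcp [0.3858 0.3439 0.1757] jaw 17.7 xdown [ 0.01  0.01 -1.  ] w 0.0359 F [ 0.8  0.3 -1.5] q [-0.85  0.13  0.03  1.83 -0.01  1.17 -0.5 ]
```

View pics/l_c.png

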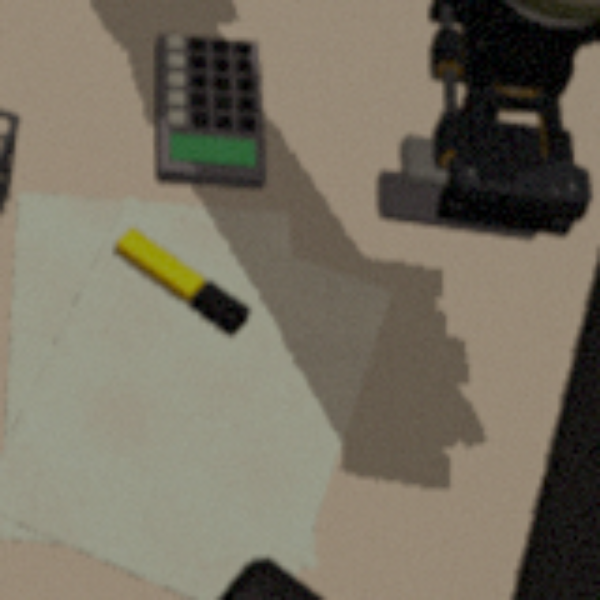

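Emit:
drive_tool:
  moves: "0.0075 -0.03 0 5.4 0.9;0.0075 -0.03 0 5.4 0.9;0.0075 -0.03 0 5.4 0.9;0.0075 -0.03 0 5.4 0.9;0.0075 -0.03 0 5.4 0.9;0.0075 -0.03 0 5.4 0.9;0.0075 -0.03 0 5.4 0.9;0.0075 -0.03 0 5.4 0.9;0.0075 -0.03 0 5.4 0.9;0.0075 -0.03 0 5.4 0.9;0.0075 -0.03 0 5.4 0.9;0.0075 -0.03 0 5.4 0.9;0.0075 -0.03 0 5.4 0.9;0.0075 -0.03 0 5.4 0.9;0.0075 -0.03 0 5.4 0.9;0 0 0 0 0.9;0 0 0 0 0.9"

```text
time: 19.55
ee_pos: [0.4958, -0.1073, 0.1698]
eef_rot: [-0.053, 0.706, 0.053, 0.704]
ft_force: [0.2, 0.5, -0.6]
width: 0.036
```

```bash
python3 -c "
from h import *
st();snap('scene','m')
s=cv2.imread('pics/m_scene.png')
cv2.imwrite('pics/m_c.png',cv2.resize(s[100:240,180:340],(685,600)))"
```

```text
t 19.55 tcp [ 0.4958 -0.1073  0.1698] jaw 98.6 xdown [-0.  0. -1.] w 0.036 F [ 0.2  0.5 -0.6] q [-0.3   0.12  0.46  1.87 -0.06  1.17  1.9 ]
```

View pics/m_c.png

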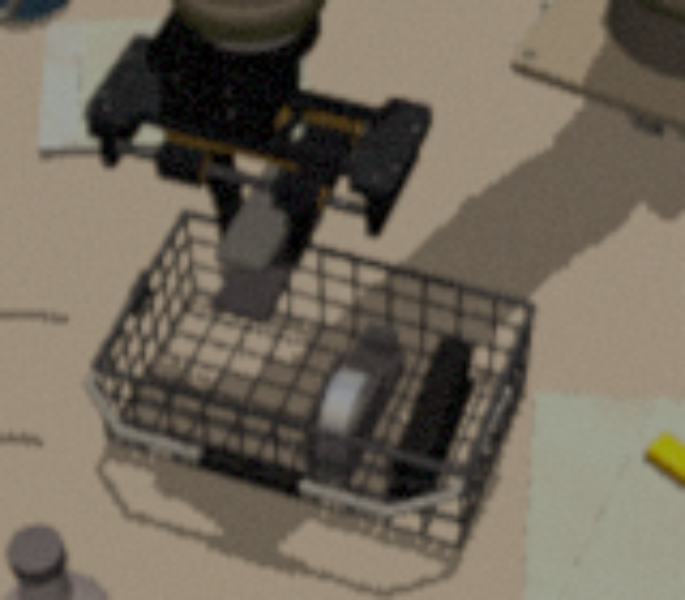

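Emit:
drive_tool:
  moves: "0 0 -0.04 0 0.9;0 0 -0.04 0 0.9;0 0 -0.025 0 0.9;0 0 -0.015 0 0.9;0 0 0 0 0.9;0 0 0 0 0.5;0 0 0 0 0.5;0 0 0 0 0.5;0 0 0.03 0 0.5;0 0 0.05 0 0.5;0 0 0.04 0 0.4;0 0 0 0 0.4"

```text
time: 21.1
ee_pos: [0.4984, -0.1083, 0.1744]
eef_rot: [-0.054, 0.703, 0.053, 0.707]
ft_force: [0.5, 0.5, 0.0]
width: 0.051
```

```bash
python3 -c "
from h import *
st();snap('scene','n');snap('top','n')
s=cv2.imread('pics/n_scene.png')
cv2.imwrite('pics/n_c.png',cv2.resize(s[100:240,180:340],(685,600)))"
```

```text
t 21.1 tcp [ 0.4984 -0.1083  0.1744] jaw 98.7 xdown [ 0.01  0.   -1.  ] w 0.051 F [0.5 0.5 0. ] q [-0.31  0.11  0.47  1.87 -0.06  1.17  1.9 ]
```

View pics/n_c.png

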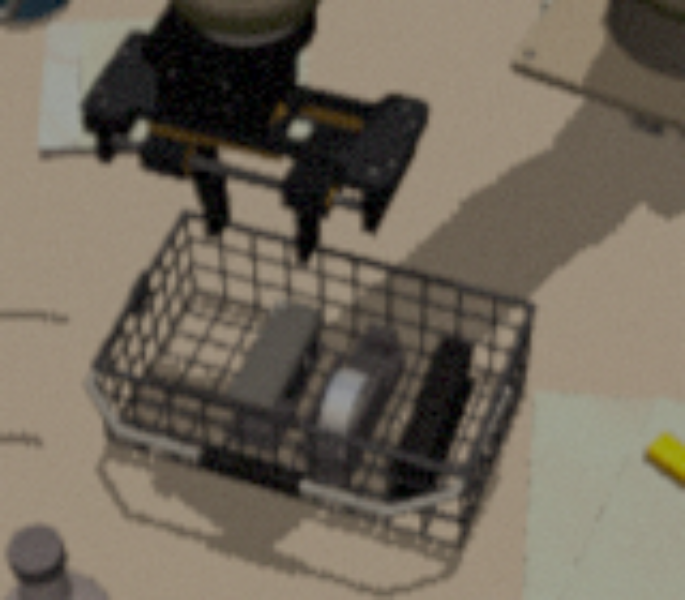

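View pics/n_top.png

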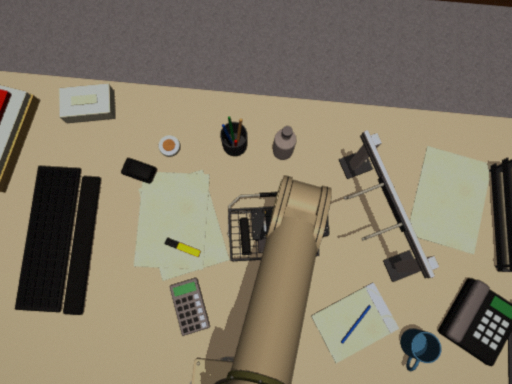

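Emit:
drive_tool:
  moves: "-0.0056 0.0246 0 -9.5 0.45;-0.0056 0.0246 0 -9.5 0.45;-0.0056 0.0246 0 -9.5 0.45;-0.0056 0.0246 0 -9.5 0.45;-0.0056 0.0246 0 -9.5 0.45;-0.0056 0.0246 0 -9.5 0.45;-0.0056 0.0246 0 -9.5 0.45;-0.0056 0.0246 0 -9.5 0.45;-0.0056 0.0246 0 -9.5 0.45;-0.0056 0.0246 0 -9.5 0.45;-0.0056 0.0246 0 -9.5 0.45;-0.0056 0.0246 0 -9.8 0.45;0 0 -0.05 0 0.45;0 0 0 0 0.45;0 0 0 0 0.45"

```text
time: 23.08
ee_pos: [0.4295, 0.1869, 0.1217]
eef_rot: [-0.563, -0.427, 0.564, -0.427]
ft_force: [1.2, -0.3, 0.2]
width: 0.0477
```

```bash
python3 -c "
from h import *
st();snap('scene','o')
s=cv2.imread('pics/o_scene.png')
cv2.imwrite('pics/o_c.png',cv2.resize(s[140:300,260:420],(600,600)))"
```

```text
t 23.075 tcp [0.4295 0.1869 0.1217] jaw -15.6 xdown [-0. -0. -1.] w 0.0477 F [ 1.2 -0.3  0.2] q [-0.7   0.08  0.2   2.01 -0.02  1.05 -0.76]
```

View pics/o_c.png

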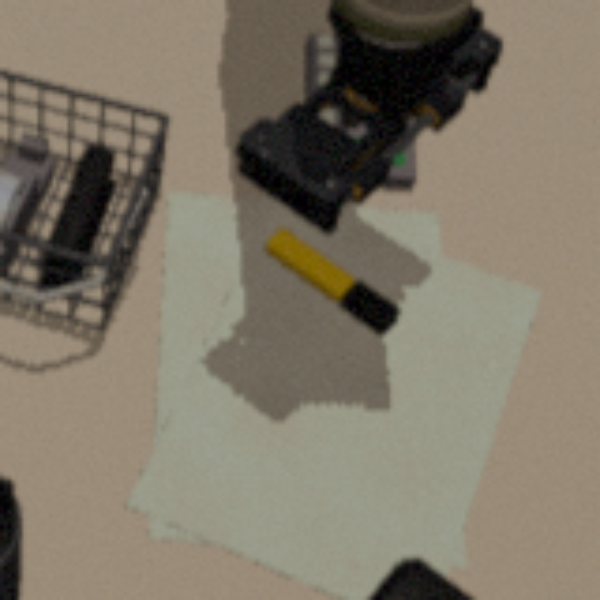

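```bash
python3 -c "
from h import *
import pickle
s=pickle.load(open('scene.pkl','rb'))
k=3.75
print([onz(s,260+(x+.5)/k-.5,140+(y+.5)/k-.5,.014).round(3) for x,y in((280,232),(390,318),(265,250),(385,333),(332,282))])"
```

```text
[array([0.411, 0.143, 0.014]), array([0.445, 0.244, 0.014]), array([0.432, 0.14 , 0.014]), array([0.459, 0.245, 0.014]), array([0.435, 0.195, 0.014])]
```

Emit:
drive_tool:
  moves: "0.004 0.003 -0.04 0 0.45;0 0 -0.035 0 0.45;0 0 -0.02 0 0.45;0 0 -0.011 0 0.45;0 0 0 0 0.45;0 0 0 0 0.95;0 0 0 0 0.95;0 0 0 0 0.95;0 0 0 0 0.95;0 0 0 0 0.95;0 0 0.02 0 0.95;0 0 0.06 0 0.95;0 0 0.06 0 0.95;0 0 0 0 0.95"

```text
time: 24.88
ee_pos: [0.4357, 0.1914, 0.1596]
eef_rot: [0.566, 0.427, -0.56, 0.428]
ft_force: [-0.4, 0.1, -1.0]
width: 0.0214
```

```bash
python3 -c "
from h import *
st();snap('scene','p')
s=cv2.imread('pics/p_scene.png')
cv2.imwrite('pics/p_c.png',cv2.resize(s[140:300,260:420],(600,600)))"
```

```text
t 24.875 tcp [0.4357 0.1914 0.1596] jaw -15.6 xdown [ 0.01  0.   -1.  ] w 0.0214 F [-0.4  0.1 -1. ] q [-0.71  0.05  0.21  1.96 -0.01  1.13 -0.77]
```

View pics/p_c.png

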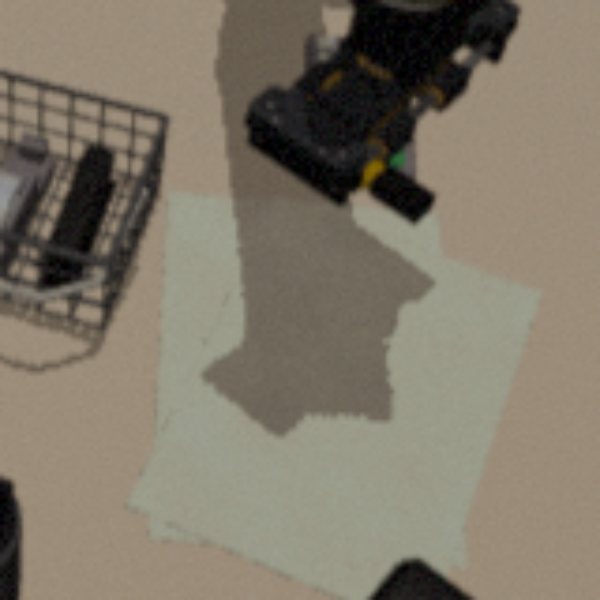

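Emit:
drive_tool:
  moves: "0.0059 -0.0292 0 9.5 0.95;0.0059 -0.0292 0 9.5 0.95;0.0059 -0.0292 0 9.5 0.95;0.0059 -0.0292 0 9.5 0.95;0.0059 -0.0292 0 9.5 0.95;0.0059 -0.0292 0 9.5 0.95;0.0059 -0.0292 0 9.5 0.95;0.0059 -0.0292 0 9.5 0.95;0.0059 -0.0292 0 9.5 0.95;0.0059 -0.0292 0 9.5 0.95;0.0059 -0.0292 0 9.5 0.95;0.0059 -0.0292 0 9.5 0.95;0 0 0 0 0.95;0 0 0 0 0.95"

```text
time: 26.68
ee_pos: [0.5035, -0.1595, 0.1539]
eef_rot: [-0.051, 0.706, 0.051, 0.705]
ft_force: [0.6, -0.2, -0.7]
width: 0.0216
```

```bash
python3 -c "
from h import *
st();snap('scene','q')
s=cv2.imread('pics/q_scene.png')
cv2.imwrite('pics/q_c.png',cv2.resize(s[100:240,180:340],(685,600)))"
```

```text
t 26.675 tcp [ 0.5035 -0.1595  0.1539] jaw 98.3 xdown [-0.  0. -1.] w 0.0216 F [ 0.6 -0.2 -0.7] q [-0.21  0.19  0.48  1.84 -0.1   1.14  2.02]
```

View pics/q_c.png

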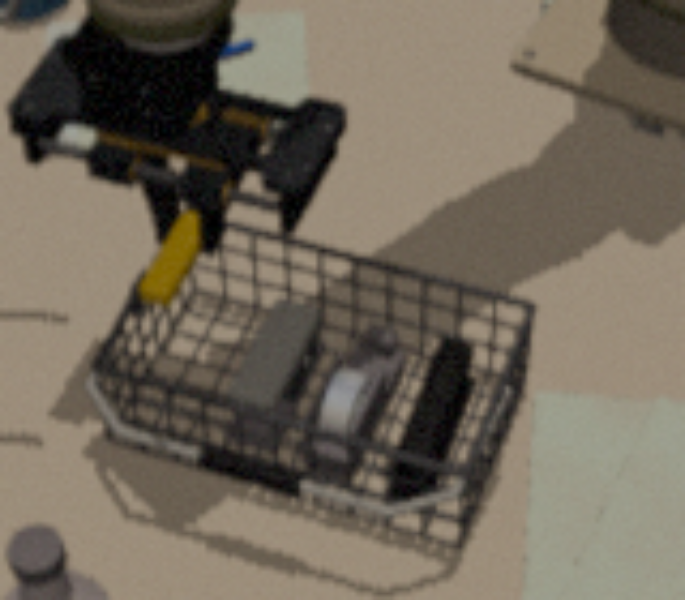

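Emit:
drive_tool:
  moves: "0 0 -0.04 0 0.95;0 0 -0.04 0 0.95;0 0 -0.02 0 0.95;0 0 -0.01 0 0.95;0 0 0 0 0.95;0 0 0 0 0.68;0 0 0 0 0.68;0 0 0 0 0.68;0 0 0.03 0 0.68;0 0 0.05 0 0.68;0 0 0.04 0 0.6;-0.03 0.02 0.04 0 0.5;0 0 0 0 0.5"

```text
time: 28.35
ee_pos: [0.4747, -0.1396, 0.2084]
eef_rot: [-0.052, 0.703, 0.052, 0.707]
ft_force: [1.1, -0.3, -1.0]
width: 0.042
```

```bash
python3 -c "
from h import *
st();snap('scene','s');snap('top','s')
s=cv2.imread('pics/s_scene.png')
cv2.imwrite('pics/s_c.png',cv2.resize(s[100:240,180:340],(685,600)))"
```

```text
t 28.35 tcp [ 0.4747 -0.1396  0.2084] jaw 98.4 xdown [ 0.01  0.   -1.  ] w 0.042 F [ 1.1 -0.3 -1. ] q [-0.27  0.04  0.48  1.86 -0.02  1.24  1.94]
```

View pics/s_c.png

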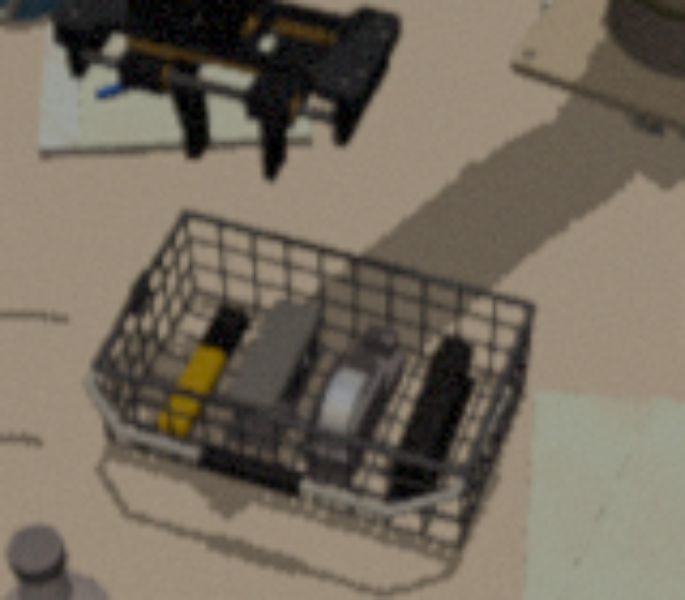

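View pics/s_top.png

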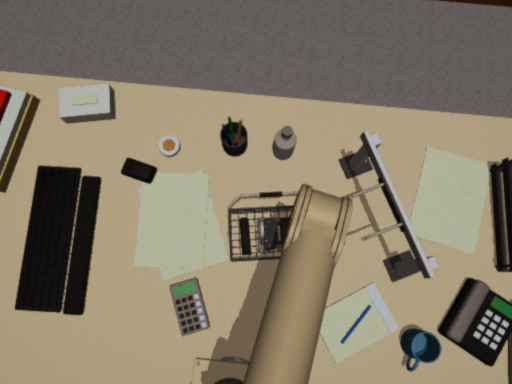

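```bash
python3 -c "
from h import *
import pickle
c=pickle.load(open('top.pkl','rb'));s=pickle.load(open('scene.pkl','rb'))
im=cv2.imread('pics/a_scene.png');cv2.imwrite('pics/bot_s.png',cv2.resize(im[210:320,170:280],(600,600),interpolation=cv2.INTER_CUBIC))
im=cv2.imread('pics/a_top.png');cv2.imwrite('pics/bot_t.png',cv2.resize(im[105:185,215:315],(750,600),interpolation=cv2.INTER_CUBIC))
"
```

```text
(no output)
```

View pics/bot_s.png

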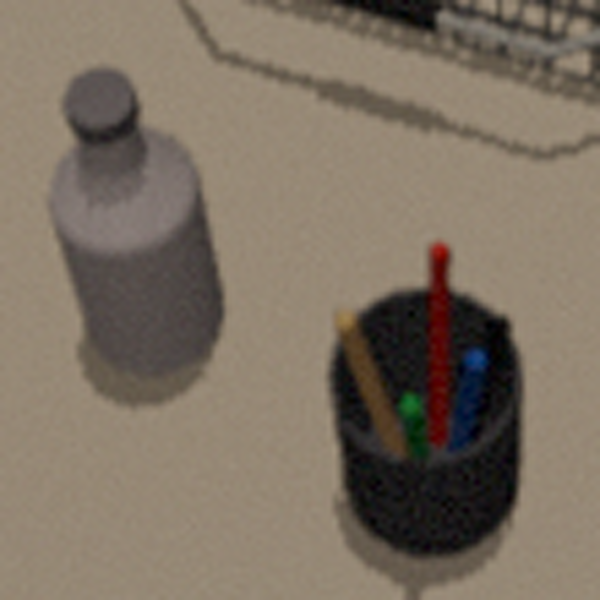

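View pics/bot_t.png

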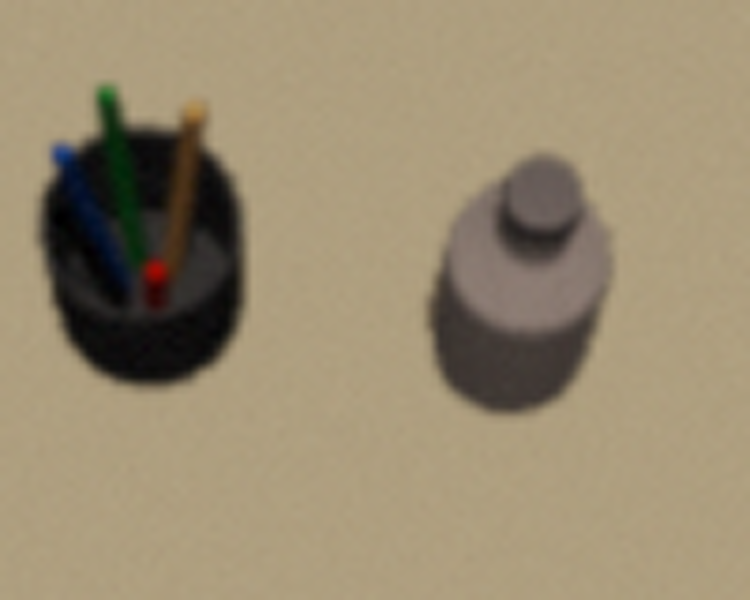

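```bash
python3 -c "
from h import *
import pickle
c=pickle.load(open('top.pkl','rb'));s=pickle.load(open('scene.pkl','rb'))
T=lambda x,y:(215+(x+.5)/7.5-.5,105+(y+.5)/7.5-.5)
S=lambda x,y:(170+(x+.5)/5.4545-.5,210+(y+.5)/5.4545-.5)
print('bottle front z0',onz(c,*T(508,410),0),'center z0',onz(c,*T(514,330),0))
print('cap top z.19',onz(c,*T(542,193),.19), onz(s,*S(100,98),.19))
print('pot front z0',onz(c,*T(152,383),0))
print('scene bottle front',onz(s,*S(150,375),0))
"
```

```text
bottle front z0 [ 0.73602134 -0.08884917  0.        ] center z0 [ 0.77161384 -0.08841063  0.        ]
cap top z.19 [ 0.76516689 -0.08579585  0.19      ] [ 0.76701417 -0.08306384  0.19      ]
pot front z0 [0.73288033 0.06296822 0.        ]
scene bottle front [ 7.92836478e-01 -6.97591796e-02  1.11022302e-16]
```

Emit:
drive_tool:
  moves: "0.013 0.008 0 -9 0.65;0.013 0.008 0 -9 0.65;0.013 0.008 0 -9 0.65;0.013 0.008 0 -9 0.65;0.013 0.008 0 -9 0.65;0.013 0.008 0 -9 0.65;0.013 0.008 0 -9 0.65;0.013 0.008 0 -9 0.65;0.013 0.008 -0.02 -9 0.65;0.0125 0.007 -0.04 -9 0.65;0 0 0 0 0.65;0 0 0 0 0.65"

```text
time: 29.95
ee_pos: [0.6035, -0.0621, 0.1454]
eef_rot: [0.461, 0.536, -0.462, 0.536]
ft_force: [-0.0, 0.4, -0.5]
width: 0.0308
```

```bash
python3 -c "
from h import *
st();snap('scene','t');snap('top','t')
s=cv2.imread('pics/t_scene.png')
cv2.imwrite('pics/t_c.png',cv2.resize(s[100:240,180:340],(685,600)))"
```

```text
t 29.95 tcp [ 0.6035 -0.0621  0.1454] jaw 8.5 xdown [-0. -0. -1.] w 0.0308 F [-0.   0.4 -0.5] q [-0.42  0.39  0.56  1.65 -0.22  1.17  0.34]
```

View pics/t_c.png

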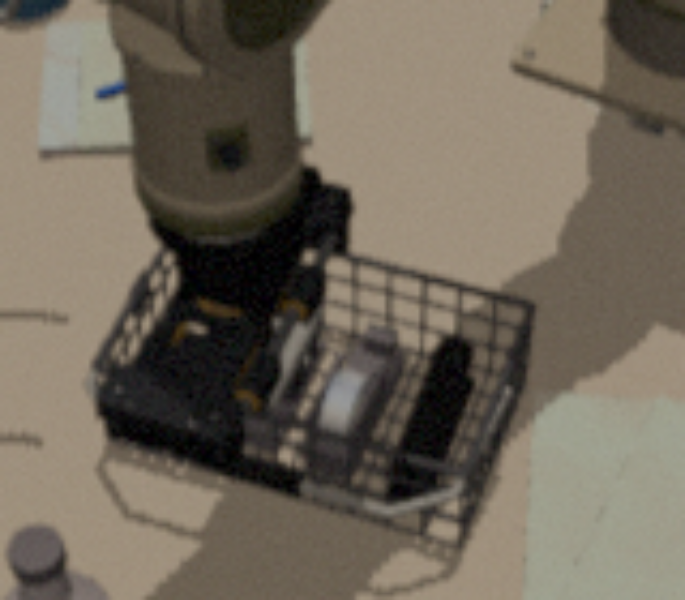

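View pics/t_top.png

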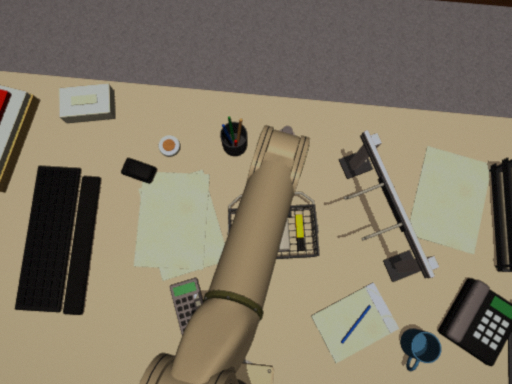

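```bash
python3 -c "
from h import *
import pickle
s=pickle.load(open('scene.pkl','rb'))
k=685/160
print(onz(s,180+250.5/k-.5,100+468.5/k-.5,.078))
"
```

```text
[ 0.60343264 -0.05810005  0.078     ]
```

Both views agree on the sleeve at (0.6035, -0.059). Descend and grip.

Emit:
drive_tool:
  moves: "0 0.002 -0.03 0 0.65;0 0 -0.025 0 0.65;0 0 -0.015 0 0.65;0 0 -0.004 0 0.65;0 0 0 0 0.65;0 0 0 0 1;0 0 0 0 1;0 0 0 0 1;0 0 0 0 1;0 0 0 0 1"
  newtons: 40

```text
time: 31.3
ee_pos: [0.6037, -0.0592, 0.0714]
eef_rot: [0.462, 0.535, -0.462, 0.535]
ft_force: [-3.1, -1.0, 4.6]
width: 0.0128
```

```bash
python3 -c "
from h import *
st()"
```

```text
t 31.3 tcp [ 0.6037 -0.0592  0.0714] jaw 8.4 xdown [ 0.  0. -1.] w 0.0128 F [-3.1 -1.   4.6] q [-0.4   0.47  0.53  1.71 -0.27  1.03  0.37]
```

Emit:
drive_tool:
  moves: "-0.0014 -0.0002 0.0175 0 1;-0.0041 -0.0006 0.0171 0 1;-0.0066 -0.001 0.0162 0 1;-0.0091 -0.0014 0.015 0 1;-0.0113 -0.0017 0.0134 0 1;-0.0133 -0.002 0.0114 0 1;-0.0148 -0.0022 0.0092 0 1;-0.016 -0.0024 0.0067 0 1;-0.0169 -0.0025 0.0041 0 1;-0.0173 -0.0026 0.0014 0 1;0 0 0 0 1;0 0 0 0 1"

```text
time: 32.8
ee_pos: [0.4935, -0.0761, 0.1837]
eef_rot: [0.462, 0.535, -0.462, 0.536]
ft_force: [-0.5, -2.6, -1.0]
width: 0.0131
```

```bash
python3 -c "
from h import *
st();snap('scene','u');snap('top','u')
s=cv2.imread('pics/u_scene.png')
cv2.imwrite('pics/u_c.png',cv2.resize(s[80:240,180:340],(600,600)))"
```

```text
t 32.8 tcp [ 0.4935 -0.0761  0.1837] jaw 8.4 xdown [ 0. -0. -1.] w 0.0131 F [-0.5 -2.6 -1. ] q [-0.5   0.08  0.6   1.88 -0.05  1.19  0.26]
```

View pics/u_c.png

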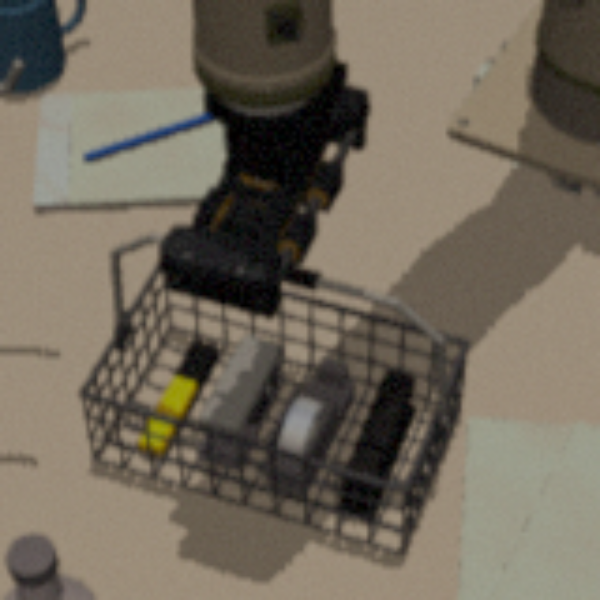

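View pics/u_top.png

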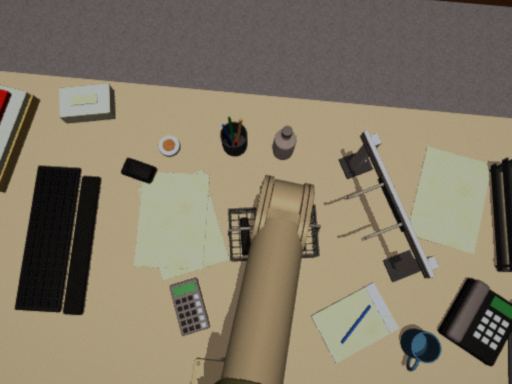

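Emit:
drive_tool:
  moves: "0 0 0.006 0 1;0 0 0.008 0 1;0 0 0.01 0 1;0 0 0.012 0 1;0 0 0.014 0 1;0 0 0.014 0 1;0 0 0.014 0 1;0 0 0.014 0 1;0 0 0.012 0 1;0 0 0.009 0 1;0 0 0 0 1;0 0 0 0 1;0 0 0 0 1"
  newtons: 50

```text
time: 34.52
ee_pos: [0.4926, -0.0757, 0.2956]
eef_rot: [0.462, 0.535, -0.462, 0.535]
ft_force: [-0.4, 0.4, -6.9]
width: 0.0123
```

```bash
python3 -c "
from h import *
st();snap('scene','v');snap('top','v')
s=cv2.imread('pics/v_scene.png')
cv2.imwrite('pics/v_c.png',cv2.resize(s[50:240,150:340],(600,600)))"
```

```text
t 34.525 tcp [ 0.4926 -0.0757  0.2956] jaw 8.4 xdown [-0. -0. -1.] w 0.0123 F [-0.4  0.4 -6.9] q [-0.52 -0.    0.59  1.72  0.    1.43  0.21]
```

View pics/v_c.png

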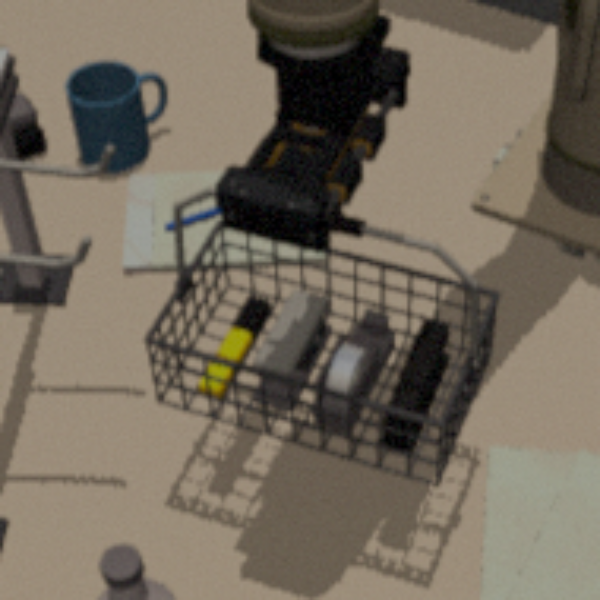

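Emit:
drive_tool:
  moves: "0 -0.002 0 -2 1;0.001 -0.006 0 -4 1;0.001 -0.011 0 -5.6 1;0.001 -0.011 0 -5.6 1;0.001 -0.011 0 -5.6 1;0.001 -0.011 0 -5.6 1;0.001 -0.011 0 -5.6 1;0.001 -0.011 0 -5.6 1;0.001 -0.011 0 -5.6 1;0.001 -0.011 0 -5.6 1;0.001 -0.011 0 -5.6 1;0.001 -0.011 0 -5.6 1;0 -0.011 0 -5.6 1;0 -0.007 0 -4 1;0 -0.004 0 -1.7 1;0 0 0 0 1;0 0 0 0 1;0 0 0 0 1"

```text
time: 36.88
ee_pos: [0.5039, -0.2154, 0.2961]
eef_rot: [0.69, 0.154, -0.69, 0.154]
ft_force: [-0.5, 0.3, -6.6]
width: 0.0128
```

```bash
python3 -c "
from h import *
st();s=snap('scene','w');c=snap('top','w')
for n in('scene','top'):
    i=cv2.imread(f'pics/w_{n}.png')
    j=i[40:240,130:330] if n=='scene' else i[130:290,270:470]
    cv2.imwrite(f'pics/w_{n}c.png',cv2.resize(j,(600,600) if n=='scene' else (750,600),interpolation=cv2.INTER_CUBIC))
k=3.158
for z in(.27,.276): print(z,[onz(s,150+(x+.5)/k-.5,50+(y+.5)/k-.5,z).round(3) for x,y in((88,243),(108,150))])"
```

```text
t 36.875 tcp [ 0.5039 -0.2154  0.2961] jaw -64.9 xdown [ 0.  0. -1.] w 0.0128 F [-0.5  0.3 -6.6] q [-0.37  0.15  0.78  1.6  -0.11  1.43 -0.71]
0.27 [array([ 0.576, -0.236,  0.27 ]), array([ 0.477, -0.289,  0.27 ])]
0.276 [array([ 0.581, -0.232,  0.276]), array([ 0.482, -0.284,  0.276])]
```

View pics/w_scenec.png

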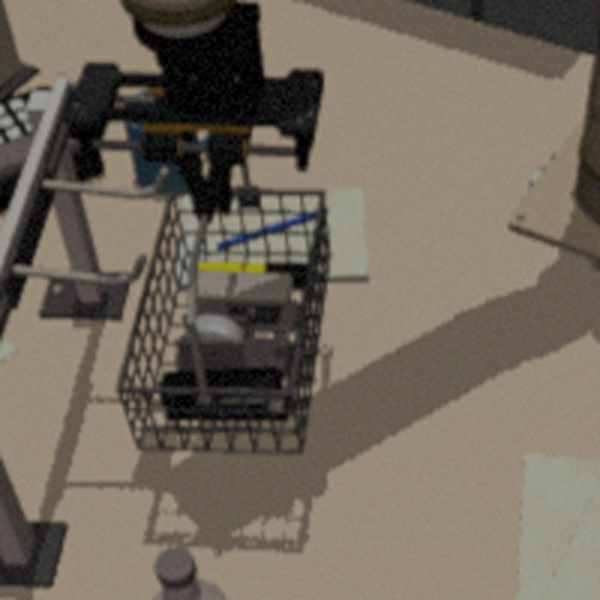

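View pics/w_topc.png

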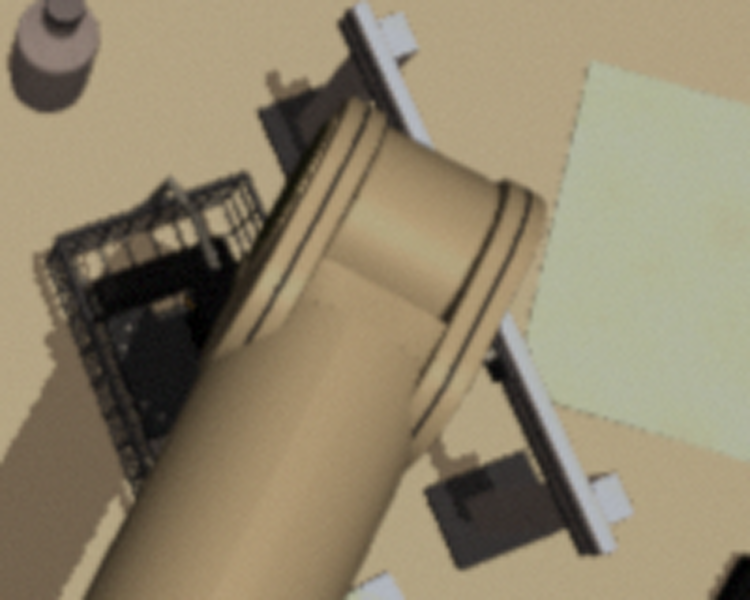

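```bash
python3 -c "
from h import *
import pickle
c=pickle.load(open('top.pkl','rb'))
k=436/120
T=lambda x,y:(320+(x+.5)/k-.5,120+(y+.5)/k-.5)
a,b=[onz(c,*T(*p),.268)[:2] for p in((162,42),(388,572))];print(a,b,np.linalg.norm(a-b),np.degrees(np.arctan2(*(a-b)[::-1])))
a2,b2=[onz(c,*T(*p),.268)[:2] for p in((176,40),(412,568))];print(a2,b2,np.linalg.norm(a2-b2),np.degrees(np.arctan2(*(a2-b2)[::-1])))
print('mid front',(a+b)/2)
"
```

```text
[ 0.75429696 -0.28189645] [ 0.39793321 -0.44856021] 0.3934106401790655 25.064494173298133
[ 0.75679207 -0.29177864] [ 0.40213661 -0.46442637] 0.39444610957348963 25.957009054866624
mid front [ 0.57611509 -0.36522833]
```

Emit:
drive_tool:
  moves: "0.002 -0.004 0 0 1;0.0035 -0.0075 0 0 1;0.0045 -0.0095 0 0 1;0.0045 -0.0095 0 0 1;0.0045 -0.0095 0 0 1;0.0045 -0.0095 0 0 1;0.0045 -0.0095 0 0 1;0.004 -0.008 0 0 1;0.0025 -0.005 0 0 1;0.001 -0.003 0 0 1;0 0 0 0 1;0 0 0 0 1;0 0 0 0 1"

```text
time: 38.6
ee_pos: [0.5394, -0.2905, 0.2962]
eef_rot: [0.69, 0.154, -0.69, 0.154]
ft_force: [0.3, 0.3, -6.1]
width: 0.0126
```

```bash
python3 -c "
from h import *
st();s=snap('scene','x')
i=cv2.imread('pics/x_scene.png')
cv2.imwrite('pics/x_c.png',cv2.resize(i[40:220,110:290],(600,600),interpolation=cv2.INTER_CUBIC))"
```

```text
t 38.6 tcp [ 0.5394 -0.2905  0.2962] jaw -64.9 xdown [ 0.  0. -1.] w 0.0126 F [ 0.3  0.3 -6.1] q [-0.19  0.34  0.81  1.43 -0.25  1.47 -0.52]
```

View pics/x_c.png

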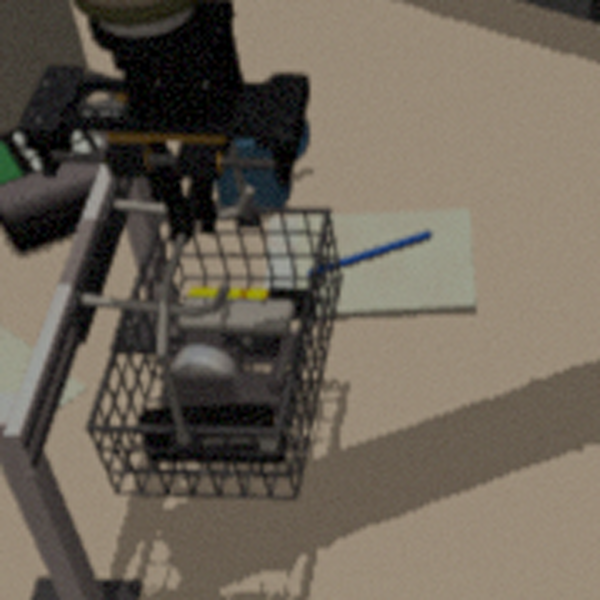

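Emit:
drive_tool:
  moves: "0 0 -0.006 0 1;0 0 -0.008 0 1;0 0 -0.008 0 1;0 0 -0.008 0 1;0 0 -0.006 0 1;0 0 -0.004 0 1;0 0 0 0 1;0 0 0 0 1"

```text
time: 39.65
ee_pos: [0.5395, -0.2909, 0.2564]
eef_rot: [0.69, 0.153, -0.69, 0.154]
ft_force: [-0.8, 0.6, -7.2]
width: 0.0124
```

Emit:
drive_tool:
  moves: "0 0 -0.004 0 1;0 0 -0.003 0 1;0 0 0 0 1;0 0 0 0 1"

```text
time: 40.15
ee_pos: [0.5394, -0.2908, 0.2491]
eef_rot: [0.69, 0.154, -0.69, 0.154]
ft_force: [0.2, -0.1, -5.9]
width: 0.0125
```

Emit:
drive_tool:
  moves: "0 0 -0.003 0 1;0 0 0 0 1;0 0 -0.002 0 1;0 0 0 0 1;0 0 0 0 1"

```text
time: 40.78
ee_pos: [0.5398, -0.2911, 0.2466]
eef_rot: [0.691, 0.153, -0.689, 0.154]
ft_force: [-6.2, 4.5, 14.6]
width: 0.0126
```

```bash
python3 -c "
from h import *
st();s=snap('scene','y')
i=cv2.imread('pics/y_scene.png')
cv2.imwrite('pics/y_c.png',cv2.resize(i[40:220,110:290],(600,600),interpolation=cv2.INTER_CUBIC))"
```

```text
t 40.775 tcp [ 0.5398 -0.2911  0.2466] jaw -64.9 xdown [ 0. -0. -1.] w 0.0126 F [-6.2  4.5 14.6] q [-0.19  0.36  0.79  1.51 -0.26  1.37 -0.51]
```

View pics/y_c.png

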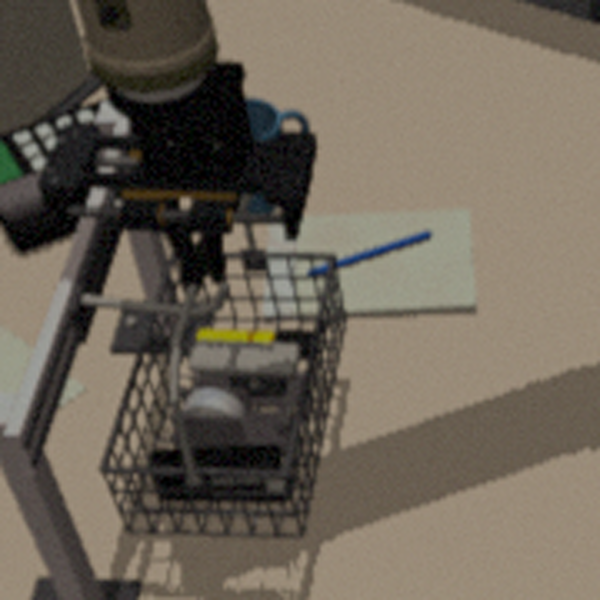

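Emit:
drive_tool:
  moves: "0 0 0.0015 0 1;0 0 0 0 1;0 0 0 0 0.85;0 0 0 0 0.7;0 0 0 0 0.55;0 0 0 0 0.5;0 0 0 0 0.5"

```text
time: 41.7
ee_pos: [0.5393, -0.2907, 0.2454]
eef_rot: [-0.69, -0.154, 0.69, -0.154]
ft_force: [0.3, -0.4, -0.6]
width: 0.0411
```

```bash
python3 -c "
from h import *
st();s=snap('scene','z')
i=cv2.imread('pics/z_scene.png')
cv2.imwrite('pics/z_c.png',cv2.resize(i[40:220,110:290],(600,600),interpolation=cv2.INTER_CUBIC))"
```

```text
t 41.7 tcp [ 0.5393 -0.2907  0.2454] jaw -64.9 xdown [-0. -0. -1.] w 0.0411 F [ 0.3 -0.4 -0.6] q [-0.19  0.37  0.79  1.51 -0.26  1.37 -0.51]
```

View pics/z_c.png

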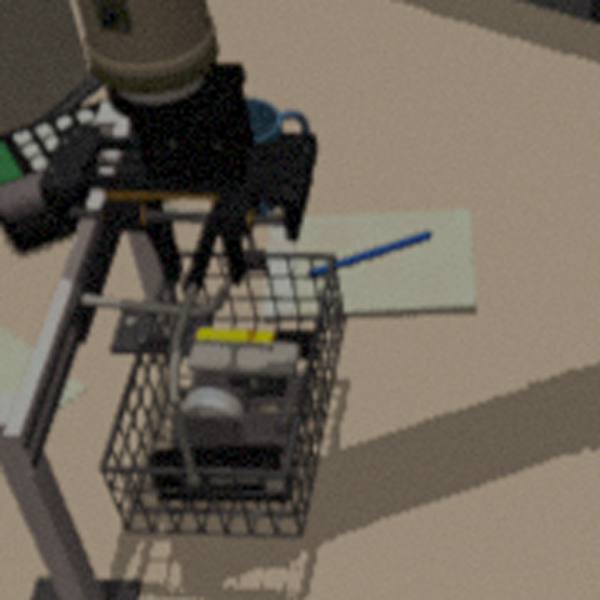

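Emit:
drive_tool:
  moves: "0 0 0.01 0 0.5;0 0 0.015 0 0.5;0 0 0.02 0 0.5;0 0 0.03 0 0.5;0 0 0.03 0 0.5;-0.01 0.02 0.03 0 0.5;-0.02 0.04 0 0 0.5;-0.02 0.05 0 0 0.5;-0.02 0.05 0 0 0.5;-0.02 0.05 0 0 0.5;-0.01 0.05 0 0 0.5;0 0 0 0 0.5;0 0 0 0 0.5;0 0 0 0 0.5"

```text
time: 43.5
ee_pos: [0.4395, -0.0322, 0.381]
eef_rot: [0.691, 0.153, -0.69, 0.153]
ft_force: [0.1, 0.3, -0.8]
width: 0.0433
```

```bash
python3 -c "
from h import *
st();s=snap('scene','za');c=snap('top','za')
i=cv2.imread('pics/za_scene.png')
cv2.imwrite('pics/za_c.png',cv2.resize(i[40:220,110:290],(600,600),interpolation=cv2.INTER_CUBIC))"
```

```text
t 43.5 tcp [ 0.4395 -0.0322  0.381 ] jaw -65.1 xdown [ 0.  0. -1.] w 0.0433 F [ 0.1  0.3 -0.8] q [-0.65 -0.18  0.54  1.67  0.09  1.62 -1.25]
```

View pics/za_c.png

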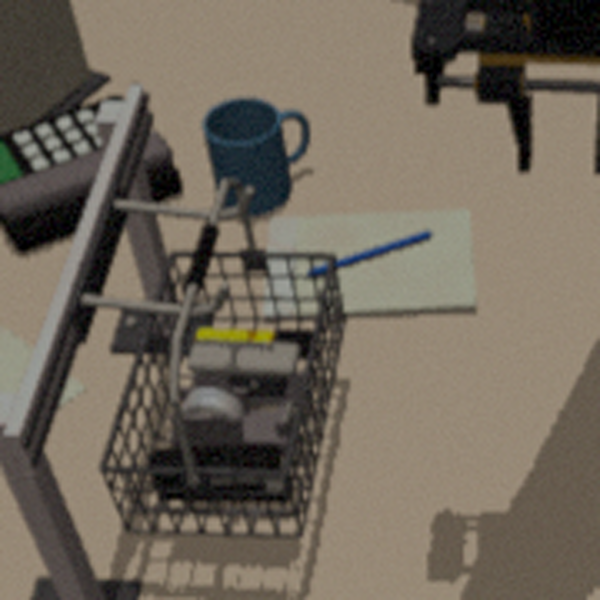

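View pics/za_top.png

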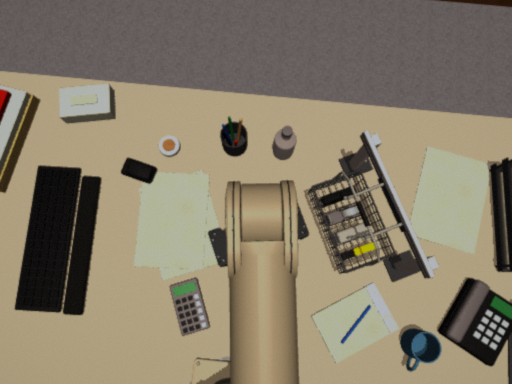

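Emit:
drive_tool:
  moves: "0 0 0 0 0.5;0 0 0 0 0.5;0 0 0 0 0.5;0 0 0 0 0.5;0 0 0 0 0.5;0 0 0 0 0.5;0 0 0 0 0.5;0 0 0 0 0.5;0 0 0 0 0.5;0 0 0 0 0.5"

```text
time: 44.85
ee_pos: [0.4393, -0.0308, 0.3806]
eef_rot: [-0.69, -0.154, 0.69, -0.154]
ft_force: [-0.1, 0.2, -0.5]
width: 0.0435
```

```bash
python3 -c "
from h import *
st();s=snap('scene','zb')
a=cv2.imread('pics/za_scene.png').astype(int);b=cv2.imread('pics/zb_scene.png').astype(int)
print(np.abs(a-b)[90:205,130:230].mean(),np.abs(a-b)[300:380,0:60].mean(), (np.abs(a-b)[90:205,130:230].max(2)>40).sum())
E=lambda x,y,z:onz(s,110+(x+.5)/3.333-.5,40+(y+.5)/3.333-.5,z).round(3)
print('sleeve',E(205,256,.2535)); print(ticket.close_job())"
```

```text
t 44.85 tcp [ 0.4393 -0.0308  0.3806] jaw -64.9 xdown [ 0. -0. -1.] w 0.0435 F [-0.1  0.2 -0.5] q [-0.65 -0.18  0.54  1.67  0.09  1.62 -1.25]
2.9185217391304348 2.761875 0
sleeve [ 0.54  -0.286  0.253]
the job is handed in; nothing more can be done
None
```

The caddy now hangs by its handle on both prongs of the double hook with all the loose stationery in it, and I have handed the job in. That took about 45 s of the 210 s allowed.

Four pieces were lying out: the stapler, tape dispenser, punch and highlighter. There was no box of staples. I laid the four side by side across the caddy on the desk, then swung the handle up, lifted the caddy by it and set it on the hook.

Last checks:
- **Hanging:** the final pictures show the crossbar on both prongs. The grip sleeve is at about (0.540, -0.286, 0.253), within 6 mm of my estimate of the hook's dip, which was (0.538, -0.291).
- **Contents and tilt:** all four pieces are in the caddy. It looks level in the pictures, but I did not measure the tilt.
- **Stillness:** two pictures taken more than a second apart differ only by camera noise.
- **Robot clear:** the arm is well away from everything, with only about 0.5 N on the wrist.
- **Things to leave alone:** by eye, the mouse, pen pot, bottle and roll of tape are where they started.

My measurements disagreed in two places. The two cameras put the highlighter about 8 mm apart, and three estimates of the hook's dip spread over about 11 mm. I used values in between for both, and no grasp or placing failed.

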